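# Close the gas jar and leave its clamp screw a quarter turn slack for purging

## Robot

A 7-joint arm with a two-finger parallel gripper is mounted at the origin on the work surface. World frame = base frame: x ahead of the robot, y to its left, z up, the work surface at z = 0. Lengths are in m, angles in rad, forces in N, time in s.
With the tool pointing down it reaches from about 0.35 to 0.9 m from the base axis. Payload 8.1 kg.
Tool frame: the origin (TCP) lies at the very end of the fingers, on their centre line; the grasp point (between the pads) lies 19 mm behind it; z points along the fingers, y is the direction in which the jaws open and shut (so a half turn about z gives the same grasp; the last joint's range is limited). The gripper opens to 92 mm and grips with 3 to 60 N. Pads are 19 mm wide; open, the fingers measure 130 mm over their backs; the gripper's body (75 mm by 190 mm) begins 47 mm behind the grasp point.
Start: joints at [-1.366, 0.434, 0.025, 1.573, -0.012, 1.134, -0.075], TCP at [0.189, 0.596, 0.227] pointing down, gripper open.
Joint ranges: [-2.62, 2.62], [-0.44, 2.09], [-1.27, 1.32], [0.08, 2.57], [-1.32, 4.46], [0.12, 2], [-2.74, 2.74]. Speed limits (rad/s): [2.22, 2.22, 3.01, 3.01, 3.14, 3.14, 3.14].

## Interface

Orientations are given as a rotation vector (axis times angle).
In Python, from cell import observe, get_image, sign_off gives the robot as it stands.
- The arm moves only by the tool arm_command, never from a script. Its argument "deltas" is a list of rows, each an object with "xyz": the shift along the tool's x, y, z in cm, a list of three; "turn": the turn about the tool's z in degrees; "jaw": the closure in counts, from 0 (fully open) to 255 (shut). A call has 1 to 5 rows; each row is the pose to reach, as a shift and turn from the pose measured when the call began, along the tool's axes at that moment; what a row does not reach only later rows make up. A row lasts 1/12 s, in which the tool goes at most 41.7 mm and 7.16 degrees, less where a joint would pass 70% of its speed; a pose out of reach is approached as far as the arm can. A call with a gripper value outside its range is refused whole. The fingers move at their own pace and stop on an object; "force" is the grip in N (left out, the last holds). Time passes only in rows, so rows that repeat a pose let the fingers close. It gives the time, the measured TCP pose, the force and the opening at its end, in the units of the state.
- observe(): the state, without advancing time (a new reading comes with each control period).
- get_image(name): name is "scene" or "top" or "wrist"; returns a dict with "frame" (400x640x3 uint8, red, green, blue), "depth" (400x640 float32, m along the optical axis (not along the pixel's ray), 0 where there is no reading), "camera_matrix" (3x3 intrinsics, pixels), "cam_to_world" (4x4, takes a point from camera to world coordinates). Camera axes: x right, y up, looking along -z (the intrinsics and any distortion apply to the point x, -y, -z); pixel columns grow to the right and rows downward; lengths in m; the calibration is good to about 2 mm. A picture is of the moment at which its call begins.
- sign_off(): hands the job in, once; it reports no verdict.
The state is a dict: "clock": time; "joints": joint angles; "dq": joint speeds; "joint_efforts": joint torques, N m; "position": TCP position; "ee_rot": TCP orientation; "force": force on the tool from outside, world axes, zero at the start; "ft_torque": the same for the moment, N m; "width": opening from 0.0 (shut) to 1.0 (fully open).
Only numpy, scipy, OpenCV 4.12 (cv2) and the standard library are available. Lean on these libraries where they do the work, as an engineer would, in place of code of your own. Each camera call takes 0.05 s, during which the arm holds its last target.

## Task

The gas jar is loaded and about to be flushed with nitrogen. Set the lid gently down in the mouth of the jar, swing the clamp bridge over it until it is fully home around the catch stud, and turn the T-handled clamp screw clockwise until it seats on the lid; then back it off a quarter turn so that the air can bleed out, and finish still gripping the handle there, ready to nip it up. Leave everything else on the bench where it is.

Things in the scene. Friction and masses are not known exactly. Their poses are not given: they have to be found in the camera images.
- jar: Gas jar, fixed to the bench: clear pot 120 mm across with white dishes inside, in a steel holder ring of 160 mm, with a steel flange of 136 mm at the rim. Origin: centre of its underside, z up. Two 15 mm posts with 25 mm nuts (tops at 187 mm) stand 85 mm from its axis: at +y the bridge's pivot, at -y the catch stud. Brass gas inlet at -x.
- jar_rim (a point): Centre of the jar's open mouth, level with its rim, 110 mm above the bench. The mouth is 106 mm across inside, so the lid's spigot has 3 mm to spare all round.
- lid: Loose steel lid, 0.2 to 0.4 kg, right way up: disc 124 mm across, 10 mm thick; under it a black rubber stepped spigot 100 mm across (92 at the foot), 10 mm deep; on top, in the middle, a round boss 28 mm across, 24 mm tall to lift it by. Origin: centre of the spigot's underside, z up; disc top at z = 20 mm, boss top at 44 mm. Yaw does not matter. In place, its boss top is 144 mm above the bench.
- lid_seat (a point): Centre of the underside of the lid's disc, 10 mm above the spigot's underside: it coincides with jar_rim when the lid is on.
- bridge (a joint): Swing of the clamp bridge (aluminium bar) about its upright pivot post, rad: 0 is closed (notch home round the catch stud, bar across the middle of the jar, dead stop); grows counter-clockwise from above as it opens to the jar's +x side. Starts at 1.2 to 1.75. Stays where left; about 2 N at the grip point moves it.
- bridge_pivot (a point): On the axis of the bridge's pivot post, mid-thickness of the bar, 165 mm above the bench.
- bridge_grip (a point): Point to take the bridge by: on the top face of the bar, 174 mm above the bench, 128 mm from the pivot axis; bar 26 mm wide, 18 mm thick, free below. It lies between the screw (85 mm from the pivot) and the catch notch (170 mm). Its y axis runs along the bar, back to the pivot.
- screw (a joint): Angle of the clamp screw in the bridge, rad: 0 is seated on the lid (dead stop); grows as it is unscrewed, counter-clockwise from above. Starts at 1.9 to 2.6, where it clears the lid's boss by 1.9 mm or more. Turns stiffly (0.06 N m), stays where left, rises 1 mm per rad.
- screw_grip (a point): Centre of the screw's black T-handle, on the screw's axis (the jar's axis once the bridge is closed): bar 56 mm long, 14 mm thick, 24 mm tall, x axis along the bar. When seated it is 196 mm above the bench, its underside 10 mm above the bridge, and the bar stands square across the bridge; a quarter turn out it lies along the bridge.
- dishes: Bystander: stack of three closed culture dishes, 92 mm across, 47 mm tall. Origin: centre of the underside.
- slide_box: Bystander: blue-grey slide box, 99 x 85 x 36 mm. Origin: centre of the underside.
- bottle: Bystander: amber reagent bottle, 68 mm across, 135 mm tall. Origin: centre of the underside.
- beaker: Bystander: small glass beaker, 68 mm across, 75 mm tall. Origin: centre of the underside.
- marker: Bystander: marker pen lying down, 127 mm long. Origin: under its middle.
- tweezers: Bystander: steel tweezers lying flat, 112 mm long. Origin: under the middle.
- tube_rack: Bystander, fixed: wire rack of capped tubes, 78 x 204 mm, 106 mm tall, towards the right. Origin: centre of the underside.
Not all that is in view belongs to the job. Leave any orange look-alike of the lid alone.

How it is judged:
By the outcome, as a careful person would: the job done as asked, in the order asked, and still so for the second after the job is handed in, while the arm keeps its last pose, push and grip.
It also fails if it takes over 59 s, if anything falls off the work surface, if the arm or the gripper's body presses on something with over 40 N, if the wrist force passes 120 N, or if a joint passes its speed limit or range.

## Working session

There is one attempt and no reset: what is moved stays moved. The work goes in short steps, Python scripts to look and compute and a tool call to move; the robot and the scene stay as the last step left them, time stands still between calls to the robot, and variables do not carry over. Pictures are saved under pics/ and viewed, and the job is handed in when it is done.

Besides the shell and the picture viewer there is one more tool, called after "Emit:" by a JSON object that holds its "fn" and its "kwargs". arm_command: Moves the arm, as the interface text tells. Its arguments: {"type":"object","properties":{"deltas":{"type":"array","items":{"type":"object","properties":{"xyz":{"type":"array","items":{"type":"number"}},"turn":{"type":"number"},"jaw":{"type":"number"}}}},"force":{"type":"number"}},"required":["deltas"]}

```bash
mkdir -p pics; ls
python3 - <<'E'
from cell import observe,get_image
import cv2,numpy as np
s=observe();print(s)
for n in ("scene","top","wrist"):
    g=get_image(n);cv2.imwrite(f"pics/{n}0.png",g["frame"][:,:,::-1]);np.savez(f"{n}0.npz",**g)
    print(n,g["camera_matrix"].tolist(),np.round(g["cam_to_world"],4).tolist(),[k for k in g])
E
```

```text
pics
{'clock': 0.0, 'joints': array([-1.36561505,  0.43524221,  0.02494931,  1.57411908, -0.01157828,
        1.1339981 , -0.07507714]), 'dq': array([-9.84229040e-04,  6.71834155e-05,  1.29471204e-03,  5.59728134e-04,
        6.82455373e-05, -1.27624230e-04,  1.40569818e-03]), 'joint_efforts': array([ 1.68627193e-04, -6.67862606e+01,  9.85602401e-01, -3.14455783e+01,
       -6.03986043e-02,  4.27515793e-02,  1.51411414e-04]), 'position': array([0.18923089, 0.59511284, 0.22592427]), 'ee_rot': array([-4.81566978e-01, -3.10436946e+00,  2.54389481e-03]), 'force': array([-0.43752194,  0.18730806, -0.50969622]), 'ft_torque': array([-0.02969899, -0.03430251, -0.04345133]), 'width': 0.9989128634537315}
scene [[434.7930545499405, 0.0, 319.9114870085758], [0.0, 434.7930545499405, 198.60396087762695], [0.0, 0.0, 1.0]] [[-0.1177, -0.8162, 0.5657, 1.2397], [0.993, -0.0916, 0.0744, 0.0599], [-0.0089, 0.5705, 0.8212, 1.2176], [0.0, 0.0, 0.0, 1.0]] ['frame', 'depth', 'camera_matrix', 'cam_to_world']
top [[403.19264997080643, 0.0, 314.08132290079305], [0.0, 403.19264997080643, 204.40306288793983], [0.0, 0.0, 1.0]] [[-0.0145, 0.9843, -0.176, 0.3385], [-0.9998, -0.0124, 0.0127, -0.0467], [0.0104, 0.1762, 0.9843, 1.2579], [0.0, 0.0, 0.0, 1.0]] ['frame', 'depth', 'camera_matrix', 'cam_to_world']
wrist [[279.4076884657392, 0.0, 318.31375764057464], [0.0, 279.4076884657392, 193.9729865323715], [0.0, 0.0, 1.0]] [[0.304, -0.9168, -0.259, 0.1192], [0.9527, 0.2923, 0.0836, 0.6182], [-0.0009, -0.2721, 0.9623, 0.3841], [0.0, 0.0, 0.0, 1.0]] ['frame', 'depth', 'camera_matrix', 'cam_to_world']
```

View pics/scene0.png

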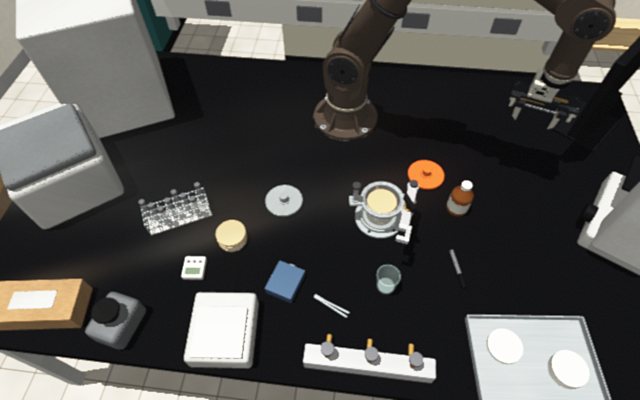

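View pics/top0.png

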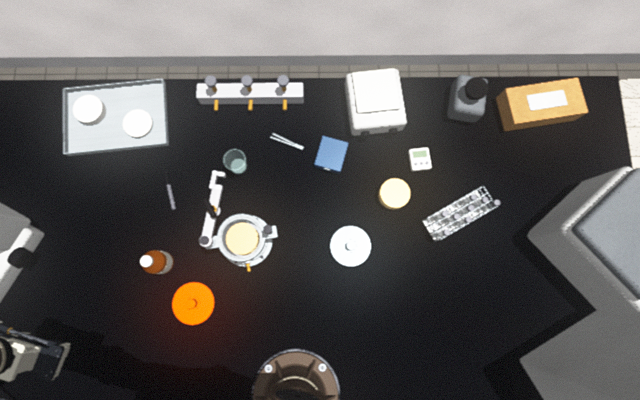

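View pics/wrist0.png

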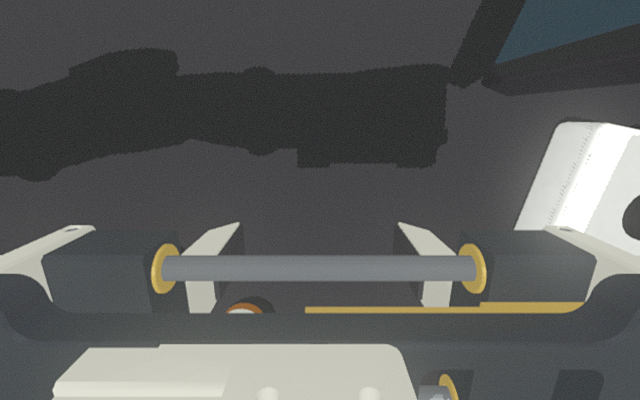

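Candidates for the lid are the grey disc with a boss at top (350,246) and the orange disc at (193,303). The grey steel one fits; the orange is the look-alike. The jar is at (243,240), its pivot at about (207,240), and the open bridge runs up to (217,175). I'll confirm with enlarged crops and measure from the depth images.

```bash
cat > h.py <<'E'
import numpy as np,cv2
def load(n): return dict(np.load(n))
def pts(g):
    K=g["camera_matrix"];d=g["depth"];h,w=d.shape
    u,v=np.meshgrid(np.arange(w),np.arange(h))
    P=np.stack([(u-K[0,2])/K[0,0]*d,-(v-K[1,2])/K[1,1]*d,-d],-1)
    T=g["cam_to_world"];W=P@T[:3,:3].T+T[:3,3];W[d<=0]=np.nan
    return W
def ray(g,u,v,z):
    K=g["camera_matrix"];T=g["cam_to_world"]
    r=T[:3,:3]@np.array([(u-K[0,2])/K[0,0],-(v-K[1,2])/K[1,1],-1]);t=(z-T[2,3])/r[2]
    return T[:3,3]+t*r
def proj(g,p):
    K=g["camera_matrix"];T=g["cam_to_world"];c=T[:3,:3].T@(np.array(p)-T[:3,3])
    return K[0,0]*c[0]/-c[2]+K[0,2],-K[1,1]*c[1]/-c[2]+K[1,2]
E
python3 - <<'E'
from h import *
t=load("top0.npz");s=load("scene0.npz")
a=cv2.resize(t["frame"][160:280,180:380,::-1],None,fx=4,fy=4,interpolation=cv2.INTER_CUBIC)
b=cv2.resize(s["frame"][150:280,250:450,::-1],None,fx=4,fy=4,interpolation=cv2.INTER_CUBIC)
cv2.imwrite("pics/c1.png",a);cv2.imwrite("pics/c2.png",b)
for n,g in(("top",t),("scene",s)):
    W=pts(g)
    for z0,z1,x in((.015,.025,"disc"),(.038,.05,"boss"),(.10,.118,'rim'),(.165,.192,'bar'),(.192,.25,'hi')):
        m=(W[...,2]>z0)&(W[...,2]<z1)&(W[...,0]>.3)&(W[...,0]<.75)&(W[...,1]>-.25)&(W[...,1]<.3)
        k,l,st,c=cv2.connectedComponentsWithStats(m.astype(np.uint8))
        for i in range(1,k):
            if st[i,4]>12: 
                q=W[l==i];print(n,x,st[i],np.round(np.median(q,0),4),np.round((q.min(0)+q.max(0))/2,4),np.round(np.ptp(q,0),3))
E
```

```text
top disc [229 156  15  13  24] [0.7128 0.1914 0.0193] [0.6994 0.1829 0.0204] [0.041 0.043 0.009]
top disc [249 223  11  11  22] [0.4932 0.1194 0.0176] [0.4889 0.1237 0.0177] [0.032 0.031 0.005]
top disc [ 331  226   40   40 1145] [ 0.429  -0.172   0.0198] [ 0.4313 -0.1728  0.02  ] [0.12  0.121 0.01 ]
top disc [259 239   9  18  39] [0.4235 0.0919 0.0221] [0.4281 0.0953 0.0201] [0.051 0.025 0.01 ]
top disc [251 256   9   5  19] [0.3966 0.1196 0.0212] [0.3965 0.119  0.0201] [0.012 0.024 0.009]
top disc [195 283  16   9 107] [0.3096 0.2808 0.0197] [0.3125 0.2761 0.0199] [0.024 0.047 0.009]
top boss [227 153  17  14  32] [0.7139 0.1949 0.0454] [0.7013 0.1819 0.0442] [0.04  0.05  0.011]
top boss [347 241   9   9  67] [ 0.4304 -0.1718  0.0439] [ 0.4302 -0.1716  0.0446] [0.024 0.024 0.01 ]
top boss [246 263   5   9  21] [0.3691 0.1359 0.0476] [0.3692 0.136  0.0469] [0.023 0.012 0.005]
top rim [206 214  72  48 867] [0.451  0.1494 0.1087] [0.4518 0.1461 0.1089] [0.134 0.201 0.018]
top bar [210 171  16  43 349] [0.5758 0.2089 0.173 ] [0.5714 0.2048 0.1761] [0.118 0.04  0.022]
top bar [200 212  
[... 963 characters left out ...]
 0.012]
scene boss [284 273   7   7  16] [ 0.7121 -0.1093  0.039 ] [ 0.7139 -0.1103  0.04  ] [0.021 0.016 0.004]
scene boss [377 283  14   8  20] [0.7219 0.169  0.0446] [0.7157 0.1716 0.0444] [0.018 0.037 0.01 ]
scene rim [349 181  55  38 654] [0.4702 0.1357 0.1085] [0.4527 0.132  0.1085] [0.139 0.167 0.017]
scene bar [407 180  12  23 173] [0.4526 0.232  0.1748] [0.4651 0.2339 0.1773] [0.069 0.034 0.024]
scene bar [352 182   9   9  62] [0.4704 0.0664 0.1851] [0.4682 0.0666 0.1782] [0.024 0.024 0.025]
scene bar [396 200  16  43 328] [0.5791 0.2121 0.1735] [0.567  0.2077 0.1784] [0.135 0.04  0.027]
scene hi [403 193  13  20 125] [0.5288 0.2182 0.2078] [0.5258 0.2189 0.2037] [0.052 0.035 0.022]
```

View pics/c1.png

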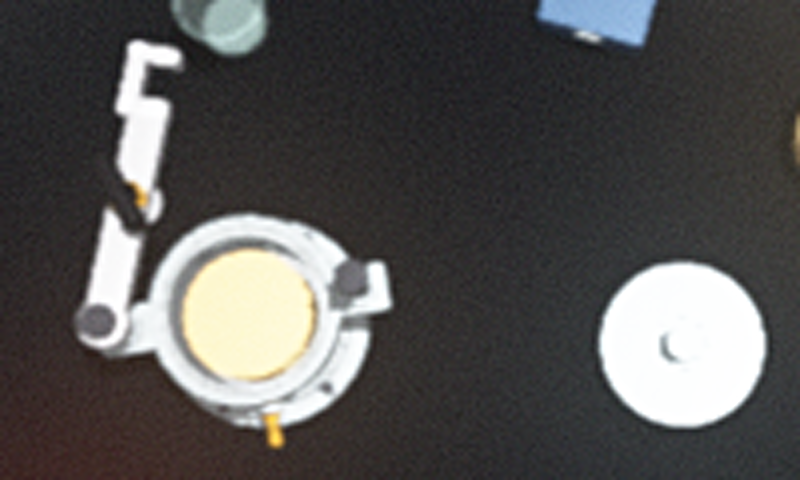

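View pics/c2.png

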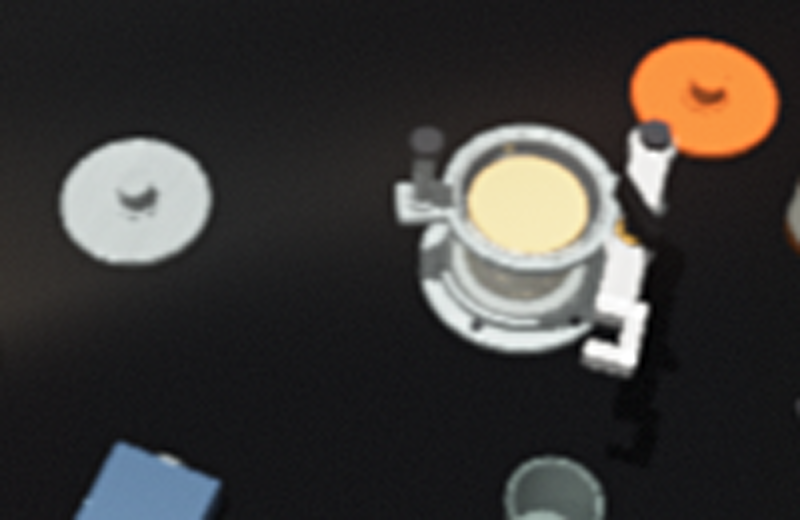

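The crop confirms the grey disc with a grey boss at c1 (683,345) as the lid; the orange one is left alone. Now precise geometry.

```bash
cat > geo.py <<'E'
from h import *
def circ(q):
    A=np.c_[2*q[:,:2],np.ones(len(q))];s=np.linalg.lstsq(A,(q[:,:2]**2).sum(1),rcond=None)[0];return s[:2],np.sqrt(s[2]+s[0]**2+s[1]**2)
E
python3 - <<'E'
from geo import *
for n in("top","scene"):
    g=load(n+"0.npz");W=pts(g);z=W[...,2]
    def near(c,r,z0,z1):return (np.hypot(W[...,0]-c[0],W[...,1]-c[1])<r)&(z>z0)&(z<z1)
    for nm,c,r,z0,z1,zz in(("lid",(.431,-.172),.075,.014,.026,.02),("boss",(.431,-.172),.02,.040,.050,.044),("catchnut",(.466,.066),.02,.182,.192,.187),("pivnut",(.435,.232),.025,.182,.192,.187),("rim",(.452,.148),.075,.106,.114,.11)):
        m=near(c,r,z0,z1);q=W[m]
        if len(q)<5: print(n,nm,len(q));continue
        cs,_=cv2.findContours(m.astype(np.uint8),cv2.RETR_EXTERNAL,cv2.CHAIN_APPROX_NONE)
        k=max(cs,key=cv2.contourArea)[:,0]
        mu=ray(g,*[ (k[:,i].min()+k[:,i].max())/2 for i in(0,1)],zz)
        out=np.array([ray(g,u,v,zz) for u,v in k]);cc,R=circ(out)
        print(n,nm,len(q),"mean",q.mean(0).round(4),"bbox",mu.round(4),"circ",cc.round(4),R.round(4))
    # pixel values near pivot
    q=W[near((.435,.232),.03,.15,.22)];print(n,"piv z hist",np.histogram(q[:,2],[.15,.16,.17,.175,.18,.185,.19,.2,.22]))
    # dark handle
    q=W[near((.524,.217),.045,.192,.225)];q=q[q[:,2]>.2]
    c,v=np.linalg.eigh(np.cov(q[:,:2].T));print(n,"handle",q.mean(0).round(4),v[:,1].round(3),(np.sqrt(c)*3.46).round(3),np.median(q[:,2]).round(4))
    m=(z>.168)&(z<.178)&(W[...,0]>.45)&(W[...,0]<.64)&(W[...,1]>.17)&(W[...,1]<.25);q=W[m]
    # center line: bin along x
    for a in np.arange(.45,.62,.02):
        b=q[(q[:,0]>=a)&(q[:,0]<a+.02)]
        if len(b)>3: print(n,"bar x",(a+.01).round(3),len(b),b[:,1].min().round(4),b[:,1].max().round(4))
E
```

```text
top lid 1182 mean [ 0.4297 -0.1722  0.0198] bbox [ 0.4305 -0.1725  0.02  ] circ [ 0.4303 -0.1723] 0.0602
top boss 63 mean [ 0.4304 -0.1717  0.0439] bbox [ 0.4302 -0.1716  0.044 ] circ [ 0.4302 -0.172 ] 0.0125
top catchnut 65 mean [0.4653 0.064  0.1857] bbox [0.465  0.0646 0.187 ] circ [0.4651 0.0639] 0.011
top pivnut 69 mean [0.4388 0.232  0.1862] bbox [0.438  0.2311 0.187 ] circ [0.4387 0.2317] 0.0112
top rim 630 mean [0.4503 0.15   0.1091] bbox [0.4508 0.1478 0.11  ] circ [0.4518 0.1484] 0.067
top piv z hist (array([ 3, 12, 71, 20, 20, 51,  1,  0]), array([0.15 , 0.16 , 0.17 , 0.175, 0.18 , 0.185, 0.19 , 0.2  , 0.22 ]))
top handle [0.522  0.2161 0.2085] [-0.88  -0.474] [0.015 0.056] 0.2085
top bar x 0.46 69 0.2153 0.2441
top bar x 0.48 69 0.2107 0.2382
top bar x 0.5 55 0.2087 0.2346
top bar x 0.52 20 0.2037 0.2315
top bar x 0.54 49 0.1994 0.2233
top bar x 0.56 70 0.1961 0.2237
top bar x 0.58 80 0.1916 0.2247
top bar x 0.6 41 0.1946 0.2246
top bar x 0.62 65 0.1849 0.2212
scene lid 817 mean [ 0.4353 -0.1702  0.0204] bbox [ 0.4342 -0.1708  0.02  ] circ [ 0.4328 -0.1707] 0.0609
scene b
[... 204 characters left out ...]
ne pivnut 43 mean [0.4416 0.2341 0.186 ] bbox [0.4434 0.2331 0.187 ] circ [0.4423 0.2336] 0.011
scene rim 454 mean [0.4578 0.1471 0.1093] bbox [0.4573 0.1461 0.11  ] circ [0.4554 0.1484] 0.0663
scene piv z hist (array([ 1,  6, 40, 21, 18, 30,  0,  0]), array([0.15 , 0.16 , 0.17 , 0.175, 0.18 , 0.185, 0.19 , 0.2  , 0.22 ]))
scene handle [0.5277 0.2186 0.208 ] [-0.878 -0.478] [0.015 0.056] 0.2087
scene bar x 0.46 48 0.2171 0.2443
scene bar x 0.48 34 0.2178 0.2413
scene bar x 0.5 8 0.2289 0.2359
scene bar x 0.52 10 0.2065 0.2207
scene bar x 0.54 47 0.2011 0.2272
scene bar x 0.56 58 0.1988 0.2239
scene bar x 0.58 61 0.1959 0.2269
scene bar x 0.6 37 0.1957 0.2266
scene bar x 0.62 61 0.1879 0.2215
```

```bash
cat > plan.py <<'E'
import numpy as np,sys
from scipy.spatial.transform import Rotation as R
from cell import observe
def plan(p,yaw=None):
    s=observe();M=R.from_rotvec(s["ee_rot"]).as_matrix()
    d=M.T@(np.array(p)-s["position"])*100
    y=np.degrees(np.arctan2(M[1,1],M[0,1]));t=0 if yaw is None else -((yaw-y+90)%180-90)
    print("clk",round(s["clock"],2),"pos",s["position"].round(4),"yaw",y.round(2),"tilt",(np.degrees(np.arccos(-M[2,2]))).round(2),"w",round(s["width"],3),"F",s["force"].round(2),"T",s["ft_torque"].round(3),"q",s["joints"].round(2))
    print("-> xyz cm",d.round(2),"turn",round(t,2))
if __name__=="__main__":
    a=[float(x) for x in sys.argv[1:]]
    plan(a[:3],a[3] if len(a)>3 else None)
E
python3 plan.py .40 .28 .34 -21
```

```text
clk 0.15 pos [0.1893 0.5953 0.2261] yaw 72.36 tilt 0.07 w 0.997 F [ 0.09  0.28 -0.27] T [-0.034  0.002 -0.026] q [-1.37  0.44  0.02  1.57 -0.01  1.13 -0.08]
-> xyz cm [-29.64 -23.67 -11.36] turn -86.64
```

Emit:
{"fn": "arm_command", "kwargs": {"deltas": [{"xyz": [-29.6,-23.7,-11.4],"turn": 93,"jaw": 60},{"xyz": [-29.6,-23.7,-11.4],"turn": 93,"jaw": 60},{"xyz": [-29.6,-23.7,-11.4],"turn": 93,"jaw": 60},{"xyz": [-29.6,-23.7,-11.4],"turn": 93,"jaw": 60},{"xyz": [-29.6,-23.7,-11.4],"turn": 93,"jaw": 60}]}}

```text
clock: 0.57
position: [0.3006, 0.4276, 0.2868]
ee_rot: [1.421, 2.802, -0.001]
force: [1.5, 0.2, -0.0]
width: 0.765
```

```bash
python3 plan.py .4315 -.1715 .2 -21
```

```text
clk 0.57 pos [0.3006 0.4276 0.2868] yaw 36.2 tilt 0.05 w 0.765 F [ 1.45  0.16 -0.05] T [-0.058 -0.027  0.002] q [-1.23  0.22  0.21  1.74 -0.05  1.19 -0.38]
-> xyz cm [-56.07 -24.81   8.73] turn 57.2
```

```bash
python3 plan.py .43 -.03 .30 -21
```

```text
clk 0.57 pos [0.3006 0.4276 0.2868] yaw 36.2 tilt 0.05 w 0.765 F [ 1.45  0.16 -0.05] T [-0.058 -0.027  0.002] q [-1.23  0.22  0.21  1.74 -0.05  1.19 -0.38]
-> xyz cm [-44.57 -16.58  -1.28] turn 57.2
```

Emit:
{"fn": "arm_command", "kwargs": {"deltas": [{"xyz": [-44.6,-16.6,-1.3],"turn": 57,"jaw": 60},{"xyz": [-44.6,-16.6,-1.3],"turn": 57,"jaw": 60},{"xyz": [-44.6,-16.6,-1.3],"turn": 57,"jaw": 60},{"xyz": [-44.6,-16.6,-1.3],"turn": 57,"jaw": 60},{"xyz": [-44.6,-16.6,-1.3],"turn": 57,"jaw": 60}]}}

```text
clock: 0.98
position: [0.3566, 0.227, 0.2924]
ee_rot: [-2.214, -2.229, 0.001]
force: [1.2, 0.3, 0.5]
width: 0.766
```

```bash
python3 plan.py .43 -.05 .24 -21
```

```text
clk 0.98 pos [0.3566 0.227  0.2924] yaw 0.39 tilt 0.03 w 0.766 F [1.15 0.28 0.46] T [-0.067  0.007  0.037] q [-1.07  0.02  0.39  1.95 -0.01  1.17 -0.67]
-> xyz cm [-27.75   7.15   5.25] turn 21.39
```

Emit:
{"fn": "arm_command", "kwargs": {"deltas": [{"xyz": [-27.8,7.2,2],"turn": 21.4,"jaw": 60},{"xyz": [-27.8,7.2,2],"turn": 21.4,"jaw": 60},{"xyz": [-27.8,7.2,2],"turn": 21.4,"jaw": 60},{"xyz": [-27.8,7.2,2],"turn": 21.4,"jaw": 60},{"xyz": [-27.8,7.2,2],"turn": 21.4,"jaw": 60}]}}

```text
clock: 1.4
position: [0.4096, 0.0261, 0.2782]
ee_rot: [-2.59, -1.778, -0.001]
force: [0.5, 0.8, 0.2]
width: 0.762
```

```bash
python3 plan.py .4315 -.1715 .16 -21
```

```text
clk 1.4 pos [0.4096 0.0261 0.2782] yaw -21.06 tilt 0.03 w 0.762 F [0.5  0.83 0.17] T [-0.059 -0.053  0.024] q [-0.82 -0.    0.64  2.01  0.    1.13 -0.55]
-> xyz cm [-17.66   9.15  11.81] turn -0.06
```

Emit:
{"fn": "arm_command", "kwargs": {"deltas": [{"xyz": [-17.7,9.2,6],"turn": 0,"jaw": 60},{"xyz": [-17.7,9.2,6],"turn": 0,"jaw": 60},{"xyz": [-17.7,9.2,6],"turn": 0,"jaw": 60},{"xyz": [-17.7,9.2,6],"turn": 0,"jaw": 60},{"xyz": [-17.7,9.2,8],"turn": 0,"jaw": 60}]}}

```text
clock: 1.82
position: [0.4321, -0.1666, 0.2062]
ee_rot: [2.588, 1.776, 0.006]
force: [1.8, 2.0, 0.9]
width: 0.763
```

```bash
python3 plan.py .4315 -.1715 .12 -21
python3 - <<'E'
from cell import get_image
import cv2,numpy as np
g=get_image("wrist");cv2.imwrite("pics/w1.png",g["frame"][:,:,::-1]);np.savez("w1.npz",**g)
E
```

```text
clk 1.82 pos [ 0.4321 -0.1666  0.2062] yaw -21.09 tilt 0.28 w 0.763 F [1.85 1.96 0.95] T [-0.042 -0.085  0.013] q [-0.45  0.23  0.85  2.03 -0.21  0.97  0.14]
-> xyz cm [-0.49  0.08  8.62] turn -0.09
```

View pics/w1.png

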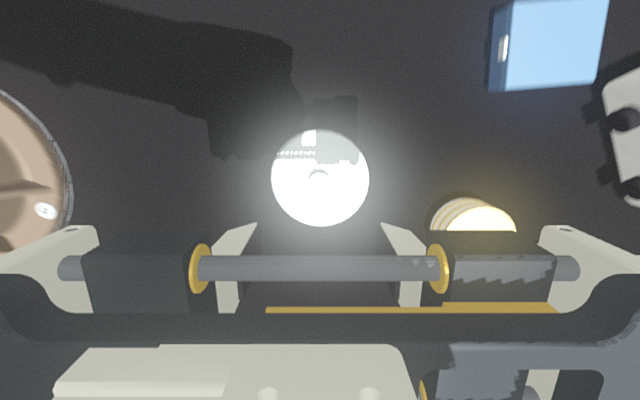

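The wrist view shows the lid at (320,178), centred between the fingers (about 258 and 381). Measuring it with the wrist depth.

Run:
```python
from geo import *
g=load("w1.npz");W=pts(g);z=W[...,2]
for z0,z1,zz in((.012,.028,.02),(.038,.05,.044)):
    m=(z>z0)&(z<z1)&(np.hypot(W[...,0]-.4315,W[...,1]+.1715)<.075)
    k=max(cv2.findContours(m.astype(np.uint8),cv2.RETR_EXTERNAL,cv2.CHAIN_APPROX_NONE)[0],key=cv2.contourArea)[:,0]
    o=np.array([ray(g,u,v,zz) for u,v in k]);print(m.sum(),circ(o),W[m].mean(0))
# by grey threshold
gr=cv2.cvtColor(g["frame"],cv2.COLOR_RGB2GRAY);m=(gr>215).astype(np.uint8);m[230:]=0
k=max(cv2.findContours(m,cv2.RETR_EXTERNAL,cv2.CHAIN_APPROX_NONE)[0],key=cv2.contourArea)[:,0];h=cv2.convexHull(k)[:,0]
print(circ(np.array([ray(g,u,v,.02) for u,v in h])))
```

```text
6830 (array([ 0.43245354, -0.16908941]), np.float64(0.06083060706248335)) [ 0.43334641 -0.16666563  0.0199762 ]
427 (array([ 0.43249442, -0.16891774]), np.float64(0.013382035954657425)) [ 0.43253147 -0.16886215  0.0437562 ]
(array([ 0.43199113, -0.17265088]), np.float64(0.06159049239481663))
```

```bash
python3 plan.py .432 -.170 .0245 -21
```

```text
clk 1.87 pos [ 0.4292 -0.1721  0.2013] yaw -21.32 tilt 0.25 w 0.764 F [-0.67 -4.89 -2.16] T [-0.48   0.191  0.086] q [-0.43  0.24  0.85  2.04 -0.21  0.96  0.16]
-> xyz cm [ 0.37  0.18 17.68] turn -0.32
```

Emit:
{"fn": "arm_command", "kwargs": {"deltas": [{"xyz": [0.3,0.2,5],"turn": -0.3,"jaw": 60},{"xyz": [0.3,0.2,9],"turn": -0.3,"jaw": 60},{"xyz": [0.3,0.2,12],"turn": -0.3,"jaw": 60},{"xyz": [0.3,0.2,13],"turn": -0.3,"jaw": 60},{"xyz": [0.3,0.2,13],"turn": -0.3,"jaw": 60}]}}

```text
clock: 2.28
position: [0.4298, -0.1702, 0.0693]
ee_rot: [-2.589, -1.777, 0.013]
force: [-0.1, 0.1, 0.2]
width: 0.763
```

```bash
python3 - <<'E'
from cell import get_image
import cv2,numpy as np
g=get_image("wrist");cv2.imwrite("pics/w2.png",g["frame"][:,:,::-1]);np.savez("w2.npz",**g)
from geo import *
W=pts(g);z=W[...,2]
for z0,z1,zz in((.012,.028,.02),(.038,.05,.044)):
    m=(z>z0)&(z<z1)&(np.hypot(W[...,0]-.4315,W[...,1]+.1715)<.075)
    k=max(cv2.findContours(m.astype(np.uint8),cv2.RETR_EXTERNAL,cv2.CHAIN_APPROX_NONE)[0],key=cv2.contourArea)[:,0]
    o=np.array([ray(g,u,v,zz) for u,v in k]);print(m.sum(),circ(o),W[m].mean(0))
E
python3 plan.py .432 -.170 .0245 -21
```

```text
14252 (array([ 0.434588  , -0.16180332]), np.float64(0.05588488688610749)) [ 0.43644211 -0.15707684  0.02006445]
1195 (array([ 0.43252117, -0.16884386]), np.float64(0.013850027414508645)) [ 0.43257468 -0.16872668  0.04375553]
clk 2.33 pos [ 0.4314 -0.1707  0.0713] yaw -21.06 tilt 0.32 w 0.77 F [ 0.64 -0.98  0.49] T [-0.102  0.048  0.039] q [-0.26  0.46  0.69  2.17 -0.46  0.67  0.38]
-> xyz cm [0.11 0.04 4.68] turn -0.06
```

View pics/w2.png

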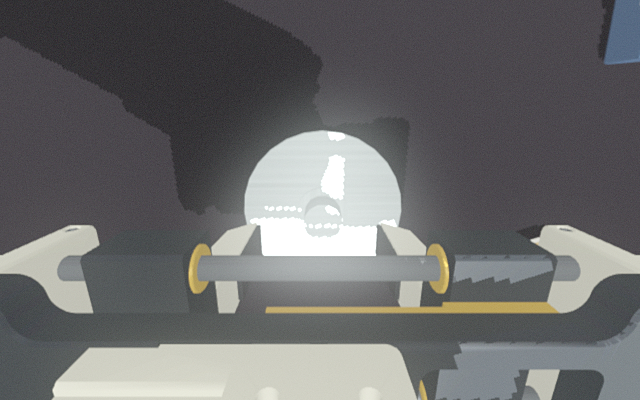

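Boss at (323,214), just ahead of and between the fingers. The wrist estimates agree on (0.4325, -0.1689). I'll descend over it and close.

Emit:
{"fn": "arm_command", "kwargs": {"deltas": [{"xyz": [0.0,0.1,2.5],"turn": 0,"jaw": 60},{"xyz": [0.0,0.1,4.0],"turn": 0,"jaw": 60},{"xyz": [0.0,0.1,4.6],"turn": 0,"jaw": 60},{"xyz": [0.0,0.1,4.6],"turn": 0,"jaw": 60},{"xyz": [0.0,0.1,4.6],"turn": 0,"jaw": 100}], "force": 25}}

```text
clock: 2.75
position: [0.4333, -0.1714, 0.0269]
ee_rot: [2.588, 1.777, -0.006]
force: [-0.5, 0.0, 0.6]
width: 0.727
```

```bash
python3 plan.py .4324 -.1692 .0245 -21
```

```text
clk 2.75 pos [ 0.4333 -0.1714  0.0269] yaw -21.04 tilt 0.25 w 0.727 F [-0.5   0.02  0.55] T [-0.077  0.116 -0.032] q [-0.19  0.53  0.6   2.19 -0.55  0.57  0.46]
-> xyz cm [ 0.17 -0.16  0.24] turn -0.04
```

Emit:
{"fn": "arm_command", "kwargs": {"deltas": [{"xyz": [0.15,-0.15,0.25],"turn": 0,"jaw": 100},{"xyz": [0.15,-0.15,0.25],"turn": 0,"jaw": 150},{"xyz": [0.15,-0.15,0.25],"turn": 0,"jaw": 200},{"xyz": [0.15,-0.15,0.25],"turn": 0,"jaw": 240},{"xyz": [0.15,-0.15,0.25],"turn": 0,"jaw": 240}], "force": 25}}

```text
clock: 3.17
position: [0.4326, -0.1695, 0.0247]
ee_rot: [2.587, 1.777, -0.005]
force: [0.7, -0.6, -0.0]
width: 0.377
```

```bash
python3 plan.py .4324 -.1692 .0245 -21
```

```text
clk 3.17 pos [ 0.4326 -0.1695  0.0247] yaw -21.03 tilt 0.25 w 0.377 F [ 0.72 -0.6  -0.02] T [-0.063  0.114 -0.113] q [-0.19  0.53  0.6   2.2  -0.56  0.56  0.46]
-> xyz cm [ 0.02 -0.03  0.02] turn -0.03
```

Emit:
{"fn": "arm_command", "kwargs": {"deltas": [{"xyz": [0.0,0.0,0.0],"turn": 0,"jaw": 240},{"xyz": [0,0,0],"turn": 0,"jaw": 240},{"xyz": [0,0,0],"turn": 0,"jaw": 240},{"xyz": [0,0,-1],"turn": 0,"jaw": 240},{"xyz": [0,0,-4],"turn": 0,"jaw": 240}], "force": 25}}

```text
clock: 3.58
position: [0.4301, -0.1685, 0.063]
ee_rot: [-2.588, -1.777, 0.013]
force: [2.0, 0.8, -2.4]
width: 0.294
```

```bash
python3 plan.py .44 -.05 .27 -21
```

```text
clk 3.58 pos [ 0.4301 -0.1685  0.063 ] yaw -21.05 tilt 0.47 w 0.294 F [ 1.99  0.75 -2.39] T [-0.082  0.014 -0.039] q [-0.25  0.47  0.68  2.18 -0.48  0.65  0.39]
-> xyz cm [ 11.3   -3.45 -20.75] turn -0.05
```

Emit:
{"fn": "arm_command", "kwargs": {"deltas": [{"xyz": [0,0,-4],"turn": 0,"jaw": 240},{"xyz": [0,0,-8],"turn": 0,"jaw": 240},{"xyz": [2,0,-12],"turn": 0,"jaw": 240},{"xyz": [5,-1,-16],"turn": 0,"jaw": 240},{"xyz": [8,-2.5,-19],"turn": 0,"jaw": 240}]}}

```text
clock: 4.0
position: [0.4376, -0.0963, 0.2444]
ee_rot: [2.593, 1.773, -0.012]
force: [1.9, 1.8, -3.7]
width: 0.297
```

```bash
python3 plan.py .453 .146 .26 -21
```

```text
clk 4.0 pos [ 0.4376 -0.0963  0.2444] yaw -21.28 tilt 0.45 w 0.297 F [ 1.91  1.83 -3.7 ] T [ 0.105 -0.063 -0.031] q [-0.68  0.14  0.9   2.   -0.12  1.06 -0.1 ]
-> xyz cm [23.13 -7.37 -1.68] turn -0.28
```

Emit:
{"fn": "arm_command", "kwargs": {"deltas": [{"xyz": [4,-1.3,-1.7],"turn": 0,"jaw": 240},{"xyz": [8,-2.5,-1.7],"turn": 0,"jaw": 240},{"xyz": [12,-3.8,-1.7],"turn": 0,"jaw": 240},{"xyz": [16,-5.1,-1.7],"turn": 0,"jaw": 240},{"xyz": [19.5,-6.2,-1.7],"turn": 0,"jaw": 240}]}}

```text
clock: 4.42
position: [0.4497, 0.1095, 0.2609]
ee_rot: [-2.593, -1.772, 0.012]
force: [0.8, 0.6, -3.3]
width: 0.301
```

```bash
python3 plan.py .4525 .146 .25 -21
```

```text
clk 4.42 pos [0.4497 0.1095 0.2609] yaw -21.31 tilt 0.45 w 0.301 F [ 0.8   0.59 -3.26] T [-0.065 -0.015 -0.002] q [-1.    0.15  0.75  1.94 -0.11  1.11 -0.58]
-> xyz cm [ 3.51 -1.05  1.08] turn -0.31
```

Emit:
{"fn": "arm_command", "kwargs": {"deltas": [{"xyz": [2,-0.6,0.5],"turn": 0,"jaw": 240},{"xyz": [3.5,-1.05,1],"turn": -0.3,"jaw": 240},{"xyz": [3.5,-1.05,1],"turn": -0.3,"jaw": 240},{"xyz": [3.5,-1.05,1],"turn": -0.3,"jaw": 240},{"xyz": [3.5,-1.05,1],"turn": -0.3,"jaw": 240}]}}

```text
clock: 4.83
position: [0.4524, 0.1439, 0.2507]
ee_rot: [2.591, 1.776, -0.014]
force: [1.3, -0.1, -3.7]
width: 0.299
```

```bash
python3 - <<'E'
from cell import get_image
import cv2,numpy as np
for n in("top","scene","wrist"):
    g=get_image(n);cv2.imwrite(f"pics/{n}3.png",g["frame"][:,:,::-1]);np.savez(n+"3.npz",**g)
from geo import *
gs=load("scene3.npz");b=gs["frame"][100:270,290:490,::-1];cv2.imwrite("pics/c3.png",cv2.resize(b,None,fx=3.4,fy=3.4,interpolation=cv2.INTER_CUBIC))
for n in("top","scene"):
    g=load(n+"3.npz");W=pts(g);z=W[...,2];m=(np.hypot(W[...,0]-.4525,W[...,1]-.147)<.075)&(z>.225)&(z<.252)
    q=W[m];print(n,m.sum(),q.mean(0),np.median(q[:,2]))
    o=cv2.convexHull(max(cv2.findContours(m.astype(np.uint8),cv2.RETR_EXTERNAL,cv2.CHAIN_APPROX_NONE)[0],key=cv2.contourArea))[:,0]
    print(circ(np.array([ray(g,u,v,.246) for u,v in o])))
E
python3 plan.py .4525 .146 .25 -21
```

```text
top 679 [0.43776061 0.109318   0.24546677] 0.24543911021433829
(array([0.44650838, 0.13092816]), np.float64(0.05398113337225558))
scene 567 [0.47851901 0.15502446 0.24524768] 0.24558986851937492
(array([0.45616001, 0.14220756]), np.float64(0.06238495641842215))
clk 4.98 pos [0.4527 0.1443 0.251 ] yaw -21.15 tilt 0.44 w 0.297 F [ 0.36 -0.18 -3.35] T [-0.066  0.062 -0.042] q [-1.03  0.19  0.73  1.92 -0.14  1.09 -0.62]
-> xyz cm [ 0.15 -0.08  0.1 ] turn -0.15
```

View pics/c3.png

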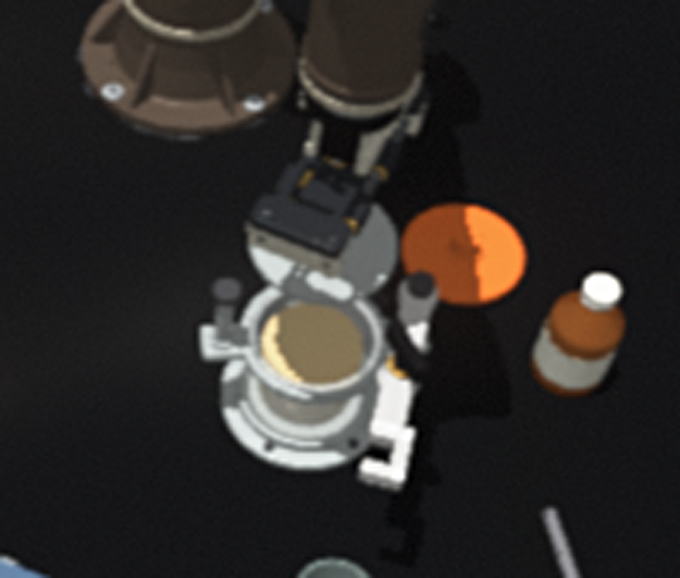

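View pics/top3.png

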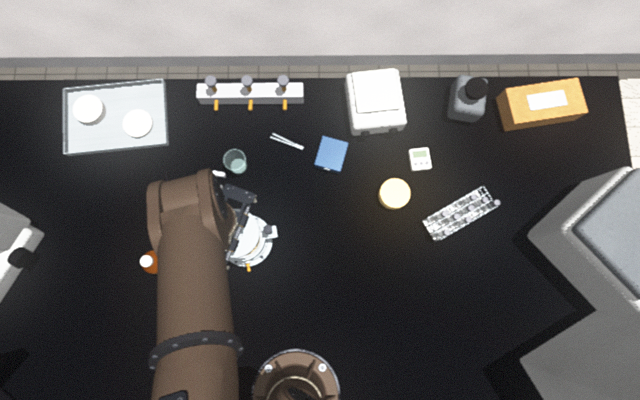

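View pics/wrist3.png

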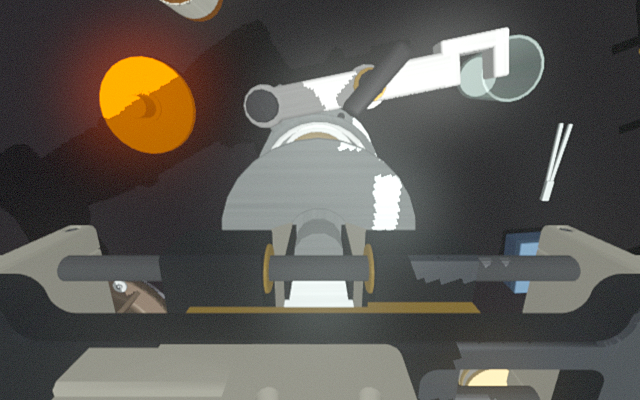

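Run:
```python
from geo import *
g=load("scene3.npz");W=pts(g);z=W[...,2]
for lo in(.236,.240,.2425):
    m=(np.hypot(W[...,0]-.4525,W[...,1]-.147)<.08)&(z>lo)&(z<.250)
    o=cv2.convexHull(max(cv2.findContours(m.astype(np.uint8),cv2.RETR_EXTERNAL,cv2.CHAIN_APPROX_NONE)[0],key=cv2.contourArea))[:,0]
    print("scene lid",lo,circ(np.array([ray(g,u,v,.2455) for u,v in o])))
g=load("wrist3.npz");W=pts(g);z=W[...,2]
m=(np.hypot(W[...,0]-.44,W[...,1]-.233)<.03)&(z>.182)&(z<.193)
k=max(cv2.findContours(m.astype(np.uint8),cv2.RETR_EXTERNAL,cv2.CHAIN_APPROX_NONE)[0],key=cv2.contourArea)[:,0]
print("wrist pivnut",m.sum(),circ(np.array([ray(g,u,v,.187) for u,v in k])),W[m].mean(0))
m=(z>.2)&(z<.225)&(np.hypot(W[...,0]-.525,W[...,1]-.217)<.05);q=W[m];q=q[q[:,2]>.206]
c,v=np.linalg.eigh(np.cov(q[:,:2].T));print("wrist handle",len(q),q.mean(0),np.degrees(np.arctan2(v[1,1],v[0,1])))
m=(z>.23)&(z<.255);k=max(cv2.findContours(m.astype(np.uint8),cv2.RETR_EXTERNAL,cv2.CHAIN_APPROX_NONE)[0],key=cv2.contourArea)[:,0]
k=k[(k[:,1]<220)&(k[:,1]<200)];print("wrist lid",circ(np.array([ray(g,u,v,.246) for u,v in k])),len(k))
m=(z>.105)&(z<.116)&(np.hypot(W[...,0]-.4535,W[...,1]-.149)<.08);q=W[m]
print("wrist rim",m.sum(),q.mean(0)); 
k=max(cv2.findContours(m.astype(np.uint8),cv2.RETR_EXTERNAL,cv2.CHAIN_APPROX_NONE)[0],key=cv2.contourArea)[:,0]
r=np.array([ray(g,u,v,.11) for u,v in k]);rr=np.hypot(r[:,0]-.4535,r[:,1]-.149);print(np.percentile(rr,[0,10,50,90,100]).round(4))
u=r[rr>.062];print("outer circ",len(u),circ(u)); u=r[rr<.058];print("inner",len(u),circ(u))
```

```text
scene lid 0.236 (array([0.45566211, 0.14228272]), np.float64(0.06237444005273963))
scene lid 0.24 (array([0.45499818, 0.14252625]), np.float64(0.06197442642864672))
scene lid 0.2425 (array([0.45342126, 0.14192547]), np.float64(0.06188998105003823))
wrist pivnut 854 (array([0.44097673, 0.23488694]), np.float64(0.011881047125506125)) [0.44091477 0.23504928 0.18637924]
wrist handle 1792 [0.52396208 0.22013799 0.20957288] -151.77082548170577
wrist lid (array([0.45245974, 0.14494098]), np.float64(0.060472588206343186)) 208
wrist rim 1742 [0.47029086 0.19939887 0.10908554]
[0.0552 0.0561 0.0681 0.0707 0.0754]
outer circ 161 (array([0.45452347, 0.15528647]), np.float64(0.06448093749623718))
inner 86 (array([0.45363344, 0.15041317]), np.float64(0.055290108589689135))
```

Wrist, scene and top views, each corrected by its own view of the gripped lid, all put the jar axis at about (0.454, 0.151) in the tool's frame. I'll descend slightly off the bar side first.

```bash
python3 plan.py .4537 .1492 .15 -21
```

```text
clk 4.98 pos [0.4527 0.1443 0.251 ] yaw -21.15 tilt 0.44 w 0.297 F [ 0.36 -0.18 -3.35] T [-0.066  0.062 -0.042] q [-1.03  0.19  0.73  1.92 -0.14  1.09 -0.62]
-> xyz cm [ 0.55 -0.04 10.1 ] turn -0.15
```

Emit:
{"fn": "arm_command", "kwargs": {"deltas": [{"xyz": [0.5,-0.05,2],"turn": -0.1,"jaw": 240},{"xyz": [0.5,-0.05,4],"turn": -0.1,"jaw": 240},{"xyz": [0.5,-0.05,6],"turn": -0.1,"jaw": 240},{"xyz": [0.5,-0.05,8],"turn": -0.1,"jaw": 240},{"xyz": [0.5,-0.05,8.8],"turn": -0.1,"jaw": 240}]}}

```text
clock: 5.4
position: [0.4523, 0.1476, 0.1611]
ee_rot: [-2.59, -1.776, 0.016]
force: [-1.0, -0.3, -4.7]
width: 0.297
```

```bash
python3 plan.py .4541 .1500 .15 -21
```

```text
clk 5.4 pos [0.4523 0.1476 0.1611] yaw -21.13 tilt 0.6 w 0.297 F [-0.98 -0.34 -4.65] T [-0.116  0.134 -0.041] q [-0.97  0.31  0.69  2.04 -0.25  0.88 -0.51]
-> xyz cm [0.3  0.08 1.11] turn -0.13
```

Emit:
{"fn": "arm_command", "kwargs": {"deltas": [{"xyz": [0.2,0.05,0.8],"turn": 0,"jaw": 240},{"xyz": [0.3,0.1,1.3],"turn": 0,"jaw": 240},{"xyz": [0.3,0.1,1.3],"turn": 0,"jaw": 240},{"xyz": [0.3,0.1,1.3],"turn": 0,"jaw": 240}]}}

```text
clock: 5.73
position: [0.4548, 0.15, 0.1486]
ee_rot: [-2.591, -1.776, 0.015]
force: [-0.5, -0.7, -3.5]
width: 0.299
```

```bash
python3 - <<'E'
from cell import get_image
import cv2,numpy as np
for n in("scene","wrist"):
    g=get_image(n);cv2.imwrite(f"pics/{n}4.png",g["frame"][:,:,::-1]);np.savez(n+"4.npz",**g)
from geo import *
g=load("wrist4.npz");W=pts(g);z=W[...,2]
m=(np.hypot(W[...,0]-.44,W[...,1]-.233)<.03)&(z>.182)&(z<.193)
k=max(cv2.findContours(m.astype(np.uint8),cv2.RETR_EXTERNAL,cv2.CHAIN_APPROX_NONE)[0],key=cv2.contourArea)[:,0]
print("wrist pivnut",m.sum(),circ(np.array([ray(g,u,v,.187) for u,v in k])),W[m].mean(0))
m=(z>.135)&(z<.152)&(np.hypot(W[...,0]-.454,W[...,1]-.151)<.08);k=max(cv2.findContours(m.astype(np.uint8),cv2.RETR_EXTERNAL,cv2.CHAIN_APPROX_NONE)[0],key=cv2.contourArea)[:,0]
k=k[k[:,1]<200];print("wrist lid",circ(np.array([ray(g,u,v,.1435) for u,v in k])),np.median(z[m]))
b=load("scene4.npz")["frame"][140:270,310:470,::-1];cv2.imwrite("pics/c4.png",cv2.resize(b,None,fx=4,fy=4,interpolation=cv2.INTER_CUBIC))
E
python3 plan.py .4541 .1508 .15 -21
```

```text
wrist pivnut 2864 (array([0.44132992, 0.2346504 ]), np.float64(0.012070611762505973)) [0.44121311 0.23497019 0.18636066]
wrist lid (array([0.45458219, 0.15081676]), np.float64(0.06057760944609135)) 0.14396307166199904
clk 5.83 pos [0.4548 0.1501 0.1488] yaw -21.14 tilt 0.52 w 0.3 F [-0.19 -0.58 -3.75] T [-0.048  0.107  0.021] q [-0.96  0.33  0.68  2.05 -0.27  0.86 -0.5 ]
-> xyz cm [ 0.04 -0.1  -0.11] turn -0.14
```

View pics/wrist4.png

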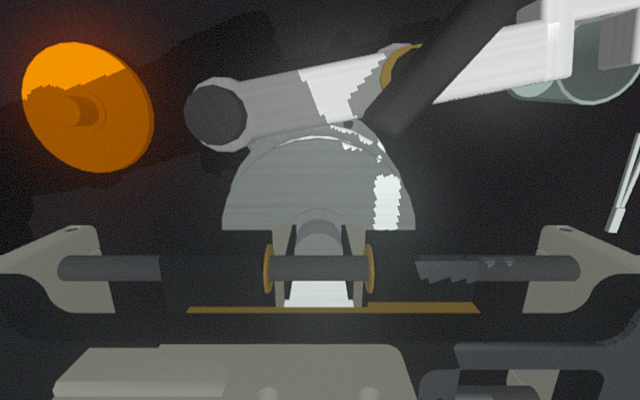

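View pics/c4.png

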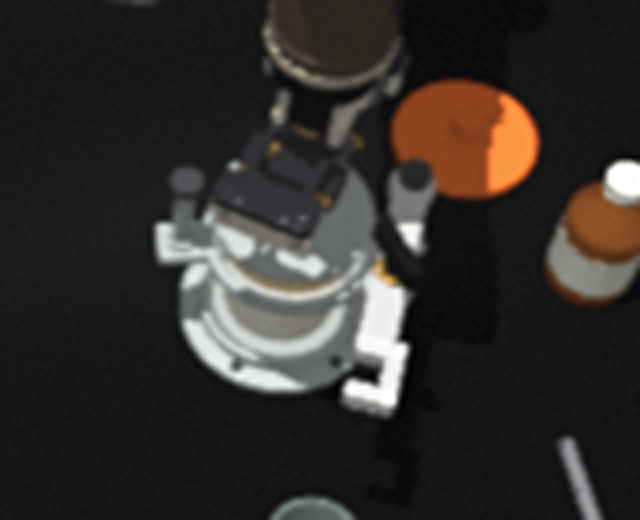

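Wrist-measured: lid (0.4546, 0.1508) against jar axis (0.4547, 0.1509), so centred. Lowering slowly.

Emit:
{"fn": "arm_command", "kwargs": {"deltas": [{"xyz": [0,-0.05,0.5],"turn": 0,"jaw": 240},{"xyz": [0,-0.05,0.9],"turn": 0,"jaw": 240},{"xyz": [0,-0.05,1.3],"turn": 0,"jaw": 240},{"xyz": [0,-0.05,1.6],"turn": 0,"jaw": 240},{"xyz": [0,-0.05,1.8],"turn": 0,"jaw": 240}]}}

```text
clock: 6.25
position: [0.454, 0.1501, 0.1303]
ee_rot: [-2.591, -1.776, 0.015]
force: [-0.7, 0.1, -3.3]
width: 0.296
```

```bash
python3 plan.py .4547 .1505 .1245 -21
```

```text
clk 6.25 pos [0.454  0.1501 0.1303] yaw -21.14 tilt 0.55 w 0.296 F [-0.66  0.12 -3.32] T [-0.098  0.072  0.023] q [-0.94  0.36  0.66  2.07 -0.3   0.81 -0.47]
-> xyz cm [0.07 0.06 0.58] turn -0.14
```

Emit:
{"fn": "arm_command", "kwargs": {"deltas": [{"xyz": [0.05,0.05,0.2],"turn": 0,"jaw": 240},{"xyz": [0.05,0.05,0.35],"turn": 0,"jaw": 240},{"xyz": [0.05,0.05,0.45],"turn": 0,"jaw": 240},{"xyz": [0.05,0.05,0.55],"turn": 0,"jaw": 240},{"xyz": [0.05,0.05,0.55],"turn": 0,"jaw": 240}]}}

```text
clock: 6.67
position: [0.4545, 0.1503, 0.1249]
ee_rot: [-2.59, -1.776, 0.015]
force: [-1.0, -0.4, -0.1]
width: 0.299
```

```bash
python3 plan.py .4547 .1505 .1245 -21
```

```text
clk 6.67 pos [0.4545 0.1503 0.1249] yaw -21.14 tilt 0.56 w 0.299 F [-1.01 -0.38 -0.08] T [-0.13   0.273  0.03 ] q [-0.93  0.37  0.65  2.08 -0.31  0.8  -0.46]
-> xyz cm [0.02 0.01 0.04] turn -0.14
```

Weight came off the gripper (Fz −3.3 → −0.1) at the expected height. Release.

Emit:
{"fn": "arm_command", "kwargs": {"deltas": [{"xyz": [0,0,0],"turn": 0,"jaw": 150},{"xyz": [0,0,0],"turn": 0,"jaw": 120},{"xyz": [0,0,0],"turn": 0,"jaw": 120},{"xyz": [0,0,-1],"turn": 0,"jaw": 120},{"xyz": [0,0,-4],"turn": 0,"jaw": 120}]}}

```text
clock: 7.08
position: [0.4528, 0.1498, 0.1633]
ee_rot: [-2.59, -1.776, 0.024]
force: [0.3, 0.7, 0.0]
width: 0.524
```

Emit:
{"fn": "arm_command", "kwargs": {"deltas": [{"xyz": [0,0,-3],"turn": 0,"jaw": 120},{"xyz": [0,0,-6],"turn": 0,"jaw": 120},{"xyz": [0,0,-8],"turn": 0,"jaw": 120},{"xyz": [0,0,-9],"turn": 0,"jaw": 120}]}}

```text
clock: 7.42
position: [0.4554, 0.1507, 0.2566]
ee_rot: [-2.591, -1.775, 0.017]
force: [1.0, -0.2, -0.7]
width: 0.529
```

```bash
python3 - <<'E'
from cell import get_image
import cv2,numpy as np
for n in("scene","wrist"):
    g=get_image(n);cv2.imwrite(f"pics/{n}5.png",g["frame"][:,:,::-1]);np.savez(n+"5.npz",**g)
from geo import *
for n in("wrist","scene"):
    g=load(n+"5.npz");W=pts(g);z=W[...,2]
    m=(z>.115)&(z<.126)&(np.hypot(W[...,0]-.4545,W[...,1]-.151)<.07);A=np.c_[W[m][:,:2]-[.4545,.151],np.ones(m.sum())]
    print(n,m.sum(),"lid plane",np.linalg.lstsq(A,W[m][:,2],rcond=None)[0].round(4))
    m=(z>.139)&(z<.150)&(np.hypot(W[...,0]-.4545,W[...,1]-.151)<.03);print("boss",m.sum(),W[m].mean(0).round(4))
    m=(z>.170)&(z<.178)&(W[...,0]>.45)&(W[...,0]<.66)&(W[...,1]>.16)&(W[...,1]<.25);print("bar",m.sum())
b=load("scene5.npz")["frame"][140:270,310:470,::-1];cv2.imwrite("pics/c5.png",cv2.resize(b,None,fx=4,fy=4,interpolation=cv2.INTER_CUBIC))
E
python3 plan.py .4547 .1505 .25
```

```text
wrist 9045 lid plane [-1.0e-04  6.0e-04  1.2e-01]
boss 575 [0.4543 0.1508 0.1439]
bar 6262
scene 969 lid plane [-0.0029  0.0039  0.1199]
boss 58 [0.4551 0.1491 0.1435]
bar 361
clk 7.52 pos [0.455  0.1509 0.2549] yaw -21.13 tilt 0.68 w 0.526 F [-0.23  0.24 -0.25] T [-0.043  0.074 -0.021] q [-1.05  0.19  0.74  1.91 -0.14  1.11 -0.62]
-> xyz cm [-0.05 -0.01  0.49] turn 0
```

View pics/c5.png

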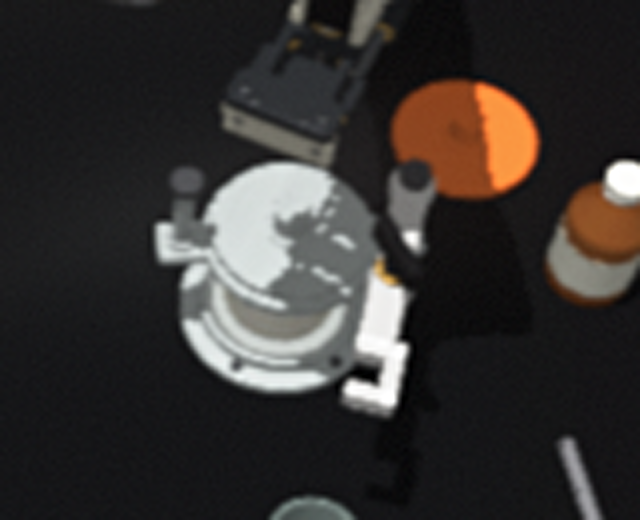

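View pics/wrist5.png

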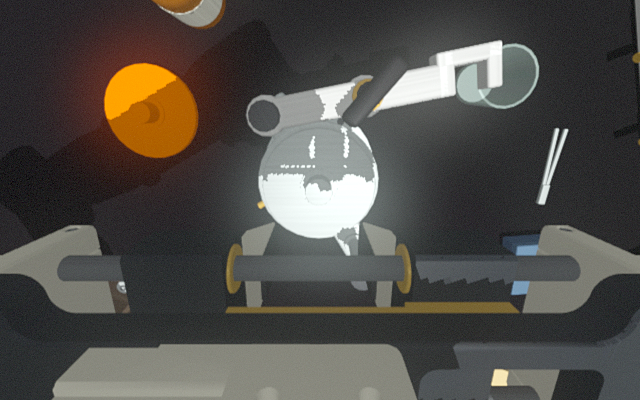

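Lid sits level at 0.120 (boss top 0.144). Now to the bridge: grip at 132 mm from the pivot, bar direction about −10.3°.

```bash
python3 - <<'E'
from geo import *
g=load("wrist5.npz");W=pts(g);z=W[...,2]
P=np.array([.4412,.2348])
m=(z>.170)&(z<.178)&(W[...,0]>.45)&(W[...,0]<.66)&(W[...,1]>.16)&(W[...,1]<.25);q=W[m][:,:2]-P
for d in(-9.5,-10,-10.5,-11):
    a=np.radians(d);u=np.array([np.cos(a),np.sin(a)]);n=np.array([-u[1],u[0]]);s=q@u;t=q@n
    print(d,[(r,(t[(s>r-.004)&(s<r+.004)].min()*1e3).round(1),(t[(s>r-.004)&(s<r+.004)].max()*1e3).round(1)) for r in(.03,.05,.12,.128,.135,.14,.15)])
E
python3 plan.py .571 .2112 .255 79.5
```

```text
-9.5 [(0.03, np.float64(-13.1), np.float64(12.7)), (0.05, np.float64(-13.5), np.float64(12.5)), (0.12, np.float64(-14.6), np.float64(11.3)), (0.128, np.float64(-14.7), np.float64(11.3)), (0.135, np.float64(-14.8), np.float64(11.1)), (0.14, np.float64(-15.0), np.float64(18.4)), (0.15, np.float64(-15.1), np.float64(18.9))]
-10 [(0.03, np.float64(-12.8), np.float64(13.0)), (0.05, np.float64(-13.0), np.float64(12.9)), (0.12, np.float64(-13.5), np.float64(12.4)), (0.128, np.float64(-13.5), np.float64(12.4)), (0.135, np.float64(-13.6), np.float64(12.2)), (0.14, np.float64(-13.7), np.float64(19.6)), (0.15, np.float64(-13.8), np.float64(20.2))]
-10.5 [(0.03, np.float64(-12.5), np.float64(13.2)), (0.05, np.float64(-12.6), np.float64(13.3)), (0.12, np.float64(-12.5), np.float64(13.4)), (0.128, np.float64(-12.4), np.float64(13.5)), (0.135, np.float64(-12.4), np.float64(13.4)), (0.14, np.float64(-12.5), np.float64(20.9)), (0.15, np.float64(-12.5), np.float64(21.5))]
-11 [(0.03, np.float64(-12.3), np.float64(13.5)), (0.05, np.float64(-12.2), np.float64(13.7)), (0.12, np.float64(-11.4), np.float64(14.5)), (0.128, np.float64(-11.3), np.float64(14.6)), (0.135, np.float64(-11.2), np.float64(14.5)), (0.14, np.float64(-11.2), np.float64(22.1)), (0.15, np.float64(-11.2), np.float64(22.8))]
clk 7.52 pos [0.455  0.1509 0.2549] yaw -21.13 tilt 0.68 w 0.526 F [-0.23  0.24 -0.25] T [-0.043  0.074 -0.021] q [-1.05  0.19  0.74  1.91 -0.14  1.11 -0.62]
-> xyz cm [ 9.8   8.65 -0.16] turn 79.37
```

Emit:
{"fn": "arm_command", "kwargs": {"deltas": [{"xyz": [4,3,-2],"turn": -7,"jaw": 120},{"xyz": [8,7,-2],"turn": -14,"jaw": 120},{"xyz": [9.3,8.3,-2],"turn": -21,"jaw": 120},{"xyz": [9.3,8.3,-2],"turn": -28,"jaw": 120},{"xyz": [9.3,8.3,-2],"turn": -35,"jaw": 120}]}}

```text
clock: 7.93
position: [0.5673, 0.2088, 0.2701]
ee_rot: [-1.926, -2.476, 0.024]
force: [0.1, -0.1, -1.2]
width: 0.523
```

Emit:
{"fn": "arm_command", "kwargs": {"deltas": [{"xyz": [0,0,0],"turn": -7,"jaw": 120},{"xyz": [0,0,0],"turn": -14,"jaw": 120},{"xyz": [0,0,0],"turn": -21,"jaw": 120},{"xyz": [0,0,0],"turn": -28,"jaw": 120},{"xyz": [0,0,0],"turn": -35,"jaw": 120}]}}

```text
clock: 8.35
position: [0.5666, 0.2085, 0.2679]
ee_rot: [-1.081, -2.937, 0.024]
force: [-0.0, -0.1, 0.2]
width: 0.528
```

```bash
python3 plan.py .5662 .2121 .22 79.7
```

```text
clk 8.35 pos [0.5666 0.2085 0.2679] yaw 49.6 tilt 1.09 w 0.528 F [-0.04 -0.1   0.25] T [-0.05  -0.046  0.05 ] q [-0.75  0.4   0.44  1.58 -0.17  1.23  0.59]
-> xyz cm [0.24 0.34 4.79] turn -30.1
```

Emit:
{"fn": "arm_command", "kwargs": {"deltas": [{"xyz": [0.2,0.3,1],"turn": -7,"jaw": 120},{"xyz": [0.2,0.3,2],"turn": -14,"jaw": 120},{"xyz": [0.2,0.3,2.5],"turn": -21,"jaw": 120},{"xyz": [0.2,0.3,2.5],"turn": -28,"jaw": 120},{"xyz": [0.2,0.3,2.5],"turn": -30,"jaw": 120}]}}

```text
clock: 8.77
position: [0.5655, 0.2112, 0.2403]
ee_rot: [-0.272, -3.111, 0.021]
force: [0.5, 0.3, 0.3]
width: 0.533
```

```bash
python3 plan.py .5662 .2121 .155 79.7
```

```text
clk 8.77 pos [0.5655 0.2112 0.2403] yaw 80.02 tilt 1.31 w 0.533 F [0.55 0.29 0.27] T [-0.004 -0.001  0.003] q [-0.67  0.41  0.31  1.61 -0.13  1.17  1.07]
-> xyz cm [-0.2   0.22  8.52] turn 0.32
```

Emit:
{"fn": "arm_command", "kwargs": {"deltas": [{"xyz": [-0.1,0.1,3],"turn": 0,"jaw": 120},{"xyz": [-0.1,0.2,5],"turn": 0,"jaw": 120},{"xyz": [-0.2,0.2,7],"turn": 0.3,"jaw": 120},{"xyz": [-0.2,0.2,8.4],"turn": 0.3,"jaw": 120},{"xyz": [-0.2,0.2,8.5],"turn": 0.3,"jaw": 120}]}}

```text
clock: 9.18
position: [0.5634, 0.2108, 0.1505]
ee_rot: [-0.28, -3.104, 0.027]
force: [-0.2, -0.7, 0.8]
width: 0.53
```

```bash
python3 plan.py .5662 .2121 .155 79.7;python3 - <<'E'
from cell import get_image
import cv2,numpy as np
for n in("scene","wrist"):
    g=get_image(n);cv2.imwrite(f"pics/{n}6.png",g["frame"][:,:,::-1])
E
```

```text
clk 9.18 pos [0.5634 0.2108 0.1505] yaw 79.72 tilt 1.75 w 0.53 F [-0.2  -0.7   0.76] T [-0.013  0.021  0.015] q [-0.65  0.49  0.29  1.71 -0.16  0.99  1.09]
-> xyz cm [-0.24  0.17 -0.46] turn 0.02
```

View pics/wrist6.png

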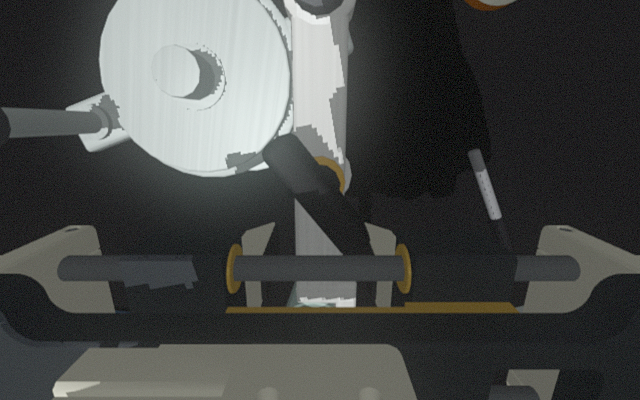

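Emit:
{"fn": "arm_command", "kwargs": {"deltas": [{"xyz": [-0.25,0.15,-0.45],"turn": 0,"jaw": 120},{"xyz": [-0.25,0.15,-0.45],"turn": 0,"jaw": 130},{"xyz": [-0.25,0.15,-0.45],"turn": 0,"jaw": 160},{"xyz": [-0.25,0.15,-0.45],"turn": 0,"jaw": 220},{"xyz": [-0.25,0.15,-0.45],"turn": 0,"jaw": 220}], "force": 12}}

```text
clock: 9.7
position: [0.5683, 0.2126, 0.1587]
ee_rot: [-0.28, -3.108, 0.023]
force: [0.0, -0.4, 0.2]
width: 0.317
```

```bash
python3 plan.py .5662 .2121 .155 79.7;python3 - <<'E'
from cell import get_image
import cv2,numpy as np
for n in("wrist",):
    g=get_image(n);cv2.imwrite(f"pics/{n}7.png",g["frame"][:,:,::-1])
E
```

```text
clk 9.7 pos [0.5683 0.2126 0.1587] yaw 79.72 tilt 1.44 w 0.317 F [ 0.04 -0.39  0.2 ] T [-0.582  0.01  -0.009] q [-0.65  0.49  0.3   1.7  -0.16  1.01  1.09]
-> xyz cm [ 0.19 -0.08  0.38] turn 0.02
```

View pics/wrist7.png

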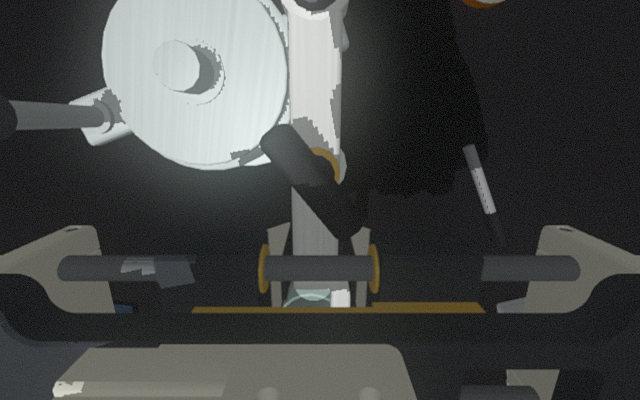

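The fingers straddle the bar near (315,260) and the handle end clears the right finger. Now computing the swing arc.

```bash
cat > arc.py <<'E'
import sys,numpy as np
from scipy.spatial.transform import Rotation as R
from cell import observe
P=np.array([.4412,.2348]);r=.128
# args: z, list of bar angles (deg)
s=observe();M=R.from_rotvec(s["ee_rot"]).as_matrix();y=np.degrees(np.arctan2(M[1,1],M[0,1]))
d=s["position"][:2]-P;print("clk",round(s["clock"],2),"pos",s["position"].round(4),"r",np.hypot(*d).round(4),"ang",np.degrees(np.arctan2(d[1],d[0])).round(2),"yaw-90",(y-90).round(2),"w",round(s["width"],3),"F",s["force"].round(1),"T",s["ft_torque"].round(2),"q",s["joints"].round(2))
for a in sys.argv[2:]:
    a=float(a);t=np.radians(a);p=[P[0]+r*np.cos(t),P[1]+r*np.sin(t),float(sys.argv[1])]
    print(a,(M.T@(np.array(p)-s["position"])*100).round(2),"turn",round(y-90-a,1))
E
python3 arc.py .156 -13 -18 -24 -30 -36
```

```text
clk 9.75 pos [0.5683 0.2123 0.1586] r 0.1291 ang -10.05 yaw-90 -10.29 w 0.285 F [0.3 0.9 2.7] T [0.29 0.01 0.12] q [-0.65  0.49  0.3   1.7  -0.16  1.01  1.09]
-13.0 [ 0.12 -0.65  0.28] turn 2.7
-18.0 [ 0.22 -1.77  0.3 ] turn 7.7
-24.0 [ 0.47 -3.08  0.32] turn 13.7
-30.0 [ 0.85 -4.37  0.35] turn 19.7
-36.0 [ 1.37 -5.6   0.38] turn 25.7
```

Emit:
{"fn": "arm_command", "kwargs": {"deltas": [{"xyz": [0.05,-0.6,0.0],"turn": 2.7,"jaw": 220},{"xyz": [0.15,-1.75,0.0],"turn": 7.7,"jaw": 220},{"xyz": [0.4,-3.1,0.05],"turn": 13.7,"jaw": 220},{"xyz": [0.8,-4.4,0.1],"turn": 19.7,"jaw": 220},{"xyz": [1.3,-5.6,0.1],"turn": 25.7,"jaw": 220}], "force": 12}}

```text
clock: 10.17
position: [0.546, 0.1588, 0.1588]
ee_rot: [-0.974, -2.971, 0.029]
force: [3.2, 0.0, -6.9]
width: 0.285
```

```bash
python3 arc.py .1585 -40 -46 -52 -57 -62
```

```text
clk 10.17 pos [0.546  0.1588 0.1588] r 0.1295 ang -35.95 yaw-90 -36.29 w 0.285 F [ 3.2  0.  -6.9] T [ 0.24 -0.75  0.19] q [-0.68  0.44  0.42  1.8  -0.2   0.97  0.76]
-40.0 [ 0.17 -0.9   0.05] turn 3.7
-46.0 [ 0.33 -2.23  0.08] turn 9.7
-52.0 [ 0.62 -3.54  0.11] turn 15.7
-57.0 [ 0.97 -4.6   0.14] turn 20.7
-62.0 [ 1.41 -5.63  0.16] turn 25.7
```

Emit:
{"fn": "arm_command", "kwargs": {"deltas": [{"xyz": [0.05,-0.9,0.0],"turn": 3.7,"jaw": 220},{"xyz": [0.25,-2.25,0.05],"turn": 9.7,"jaw": 220},{"xyz": [0.5,-3.55,0.1],"turn": 15.7,"jaw": 220},{"xyz": [0.85,-4.6,0.1],"turn": 20.7,"jaw": 220},{"xyz": [1.3,-5.65,0.15],"turn": 25.7,"jaw": 220}]}}

```text
clock: 10.58
position: [0.5021, 0.12, 0.1587]
ee_rot: [-1.62, -2.681, 0.033]
force: [2.4, -0.7, -1.5]
width: 0.282
```

```bash
python3 arc.py .1585 -65 -69 -73 -76 -78
```

```text
clk 10.58 pos [0.5021 0.12   0.1587] r 0.13 ang -62.03 yaw-90 -62.29 w 0.282 F [ 2.4 -0.7 -1.5] T [-0.13 -0.51  0.22] q [-0.76  0.37  0.55  1.94 -0.23  0.92  0.39]
-65.0 [ 0.21 -0.66  0.03] turn 2.7
-69.0 [ 0.28 -1.55  0.05] turn 6.7
-73.0 [ 0.42 -2.44  0.07] turn 10.7
-76.0 [ 0.56 -3.09  0.09] turn 13.7
-78.0 [ 0.67 -3.52  0.1 ] turn 15.7
```

Emit:
{"fn": "arm_command", "kwargs": {"deltas": [{"xyz": [0.05,-0.65,0.0],"turn": 2.7,"jaw": 220},{"xyz": [0.1,-1.55,0.05],"turn": 6.7,"jaw": 220},{"xyz": [0.25,-2.45,0.05],"turn": 10.7,"jaw": 220},{"xyz": [0.4,-3.1,0.1],"turn": 13.7,"jaw": 220},{"xyz": [0.5,-3.5,0.1],"turn": 15.7,"jaw": 220}]}}

```text
clock: 11.0
position: [0.4686, 0.1074, 0.1587]
ee_rot: [-1.977, -2.434, 0.035]
force: [1.0, -2.0, -2.6]
width: 0.282
```

```bash
python3 arc.py .1585 -79.5 -80.5 -81 -81.5 -82
```

```text
clk 11.0 pos [0.4686 0.1074 0.1587] r 0.1303 ang -77.88 yaw-90 -78.18 w 0.282 F [ 1.  -2.  -2.6] T [-0.49 -0.25  0.21] q [-0.84  0.32  0.63  2.02 -0.23  0.89  0.13]
-79.5 [ 0.23 -0.36  0.03] turn 1.3
-80.5 [ 0.24 -0.59  0.03] turn 2.3
-81.0 [ 0.24 -0.7   0.03] turn 2.8
-81.5 [ 0.25 -0.81  0.03] turn 3.3
-82.0 [ 0.25 -0.92  0.04] turn 3.8
```

Emit:
{"fn": "arm_command", "kwargs": {"deltas": [{"xyz": [0.05,-0.35,0.0],"turn": 1.3,"jaw": 220},{"xyz": [0.05,-0.6,0.0],"turn": 2.3,"jaw": 220},{"xyz": [0.05,-0.8,0.0],"turn": 3,"jaw": 220},{"xyz": [0.05,-0.9,0.0],"turn": 3.3,"jaw": 220},{"xyz": [0.05,-0.9,0.0],"turn": 3.3,"jaw": 220}]}}

```text
clock: 11.42
position: [0.4608, 0.1059, 0.1588]
ee_rot: [-2.048, -2.378, 0.033]
force: [7.9, -1.5, -11.7]
width: 0.282
```

```bash
python3 arc.py .1585 -81.5 -82 -82.5;python3 - <<'E'
from cell import get_image
import cv2,numpy as np
for n in("scene","wrist"):
    g=get_image(n);cv2.imwrite(f"pics/{n}8.png",g["frame"][:,:,::-1]);np.savez(n+"8.npz",**g)
    if n=="scene":cv2.imwrite("pics/c8.png",cv2.resize(g["frame"][140:270,310:470,::-1],None,fx=4,fy=4,interpolation=cv2.INTER_CUBIC))
E
python3 arc.py .1585
```

```text
clk 11.42 pos [0.4608 0.1059 0.1588] r 0.1303 ang -81.34 yaw-90 -81.48 w 0.282 F [  7.9  -1.5 -11.7] T [-0.4  -1.56  0.15] q [-0.86  0.31  0.65  2.04 -0.23  0.88  0.07]
-81.5 [ 0.23 -0.03  0.03] turn 0.0
-82.0 [ 0.24 -0.15  0.03] turn 0.5
-82.5 [ 0.24 -0.26  0.03] turn 1.0
clk 11.52 pos [0.4608 0.106  0.1588] r 0.1303 ang -81.34 yaw-90 -81.46 w 0.282 F [  5.6  -2.2 -11.3] T [-0.36 -1.51  0.2 ] q [-0.86  0.31  0.65  2.04 -0.23  0.88  0.07]
```

View pics/c8.png

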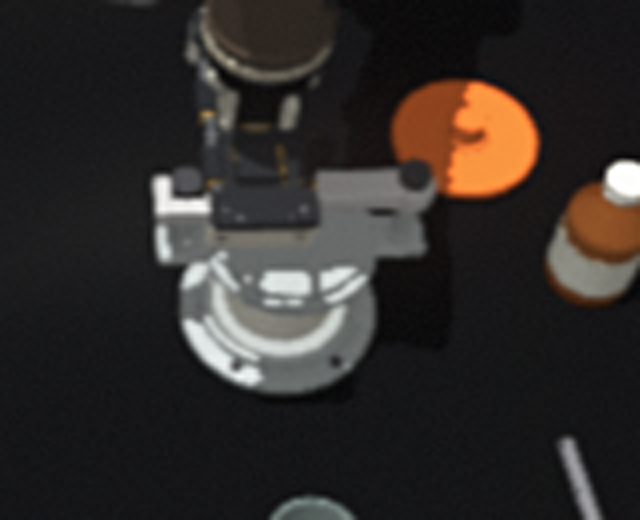

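View pics/wrist8.png

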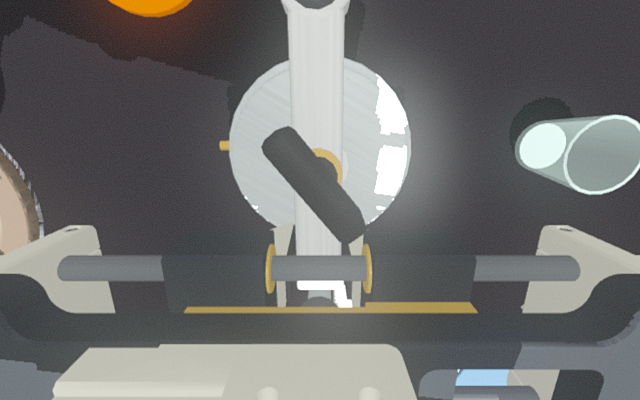

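Reaction +8 N on x at −81.3°, so it appears to be against the stop. One extra push to confirm.

Emit:
{"fn": "arm_command", "kwargs": {"deltas": [{"xyz": [0.0,-0.3,0.0],"turn": 0.5,"jaw": 220},{"xyz": [0.0,-0.5,0.0],"turn": 0.5,"jaw": 220},{"xyz": [0.0,-0.5,0.0],"turn": 0.5,"jaw": 220}]}}

```text
clock: 11.77
position: [0.4608, 0.106, 0.1599]
ee_rot: [2.057, 2.369, -0.022]
force: [18.7, 0.5, -18.4]
width: 0.288
```

```bash
python3 arc.py .1585
```

```text
clk 11.77 pos [0.4608 0.106  0.1599] r 0.1303 ang -81.35 yaw-90 -81.93 w 0.288 F [ 18.7   0.5 -18.4] T [ 0.16 -3.9   0.13] q [-0.87  0.3   0.65  2.05 -0.22  0.87  0.05]
```

Position unchanged under 19 N: dead stop, bridge home. Release and lift.

Emit:
{"fn": "arm_command", "kwargs": {"deltas": [{"xyz": [0,0,0],"turn": 0,"jaw": 200},{"xyz": [0,0,0],"turn": 0,"jaw": 130},{"xyz": [0,0,0],"turn": 0,"jaw": 130},{"xyz": [0,0,0],"turn": 0,"jaw": 130}]}}

```text
clock: 12.1
position: [0.4606, 0.1062, 0.16]
ee_rot: [2.057, 2.37, -0.022]
force: [-0.2, 0.1, -0.0]
width: 0.451
```

```bash
python3 arc.py .1585
```

```text
clk 12.1 pos [0.4606 0.1062 0.16  ] r 0.13 ang -81.4 yaw-90 -81.92 w 0.451 F [-0.2  0.1 -0. ] T [-0.07  0.05 -0.07] q [-0.87  0.3   0.65  2.05 -0.22  0.87  0.05]
```

Emit:
{"fn": "arm_command", "kwargs": {"deltas": [{"xyz": [0,0,-1.5],"turn": 0,"jaw": 130},{"xyz": [0,0,-4],"turn": 0,"jaw": 130},{"xyz": [0,0,-6.5],"turn": -3,"jaw": 130},{"xyz": [0,0,-9],"turn": -10,"jaw": 130},{"xyz": [0,0,-9],"turn": -17,"jaw": 130}]}}

```text
clock: 12.52
position: [0.4634, 0.1079, 0.2543]
ee_rot: [1.677, 2.651, -0.013]
force: [0.4, 0.4, 0.4]
width: 0.493
```

```bash
python3 - <<'E'
from cell import get_image
import cv2,numpy as np
for n in("scene","wrist"):
    g=get_image(n);cv2.imwrite(f"pics/{n}9.png",g["frame"][:,:,::-1]);np.savez(n+"9.npz",**g)
    if n=="scene":cv2.imwrite("pics/c9.png",cv2.resize(g["frame"][140:270,310:470,::-1],None,fx=4,fy=4,interpolation=cv2.INTER_CUBIC))
from geo import *
for n in("wrist","scene"):
    g=load(n+"9.npz");W=pts(g);z=W[...,2]
    m=(z>.200)&(z<.216)&(np.hypot(W[...,0]-.4545,W[...,1]-.151)<.045);q=W[m];q=q[q[:,2]>.205]
    c,v=np.linalg.eigh(np.cov(q[:,:2].T));print(n,"handle",len(q),q.mean(0),np.degrees(np.arctan2(v[1,1],v[0,1]))%180,np.sqrt(c)*3.46)
    m=(z>.17)&(z<.178)&(np.hypot(W[...,0]-.4545,W[...,1]-.151)<.12);q=W[m];c,v=np.linalg.eigh(np.cov(q[:,:2].T));print("bar",len(q),np.degrees(np.arctan2(v[1,1],v[0,1]))%180)
E
python3 plan.py .4545 .1508 .24 48
```

```text
wrist handle 1420 [0.4528319  0.1523861  0.20950082] 137.93973300671118 [0.01359582 0.05390253]
bar 5155 101.34729304674492
scene handle 31 [0.46627808 0.14323325 0.20867876] 125.7774230930791 [0.01058471 0.0361739 ]
bar 402 100.47443021002115
clk 12.62 pos [0.4616 0.1077 0.2511] yaw 25.24 tilt 0.68 w 0.495 F [ 0.06 -0.77  0.62] T [-0.023  0.03   0.005] q [-0.89  0.18  0.64  1.92 -0.11  1.09  0.23]
-> xyz cm [4.21 1.2  1.06] turn -22.76
```

View pics/c9.png

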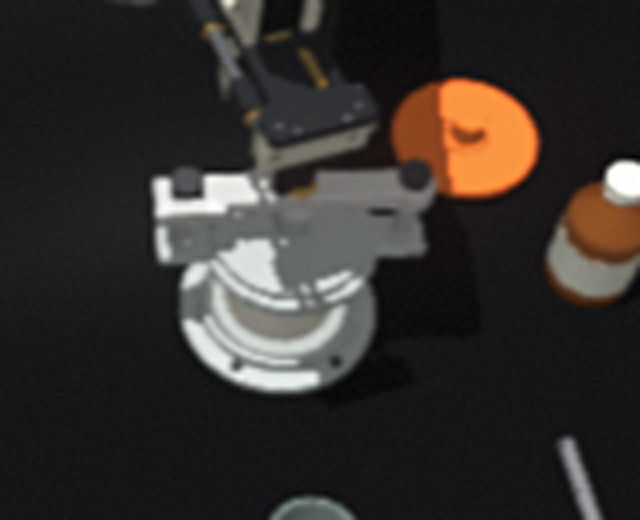

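View pics/wrist9.png

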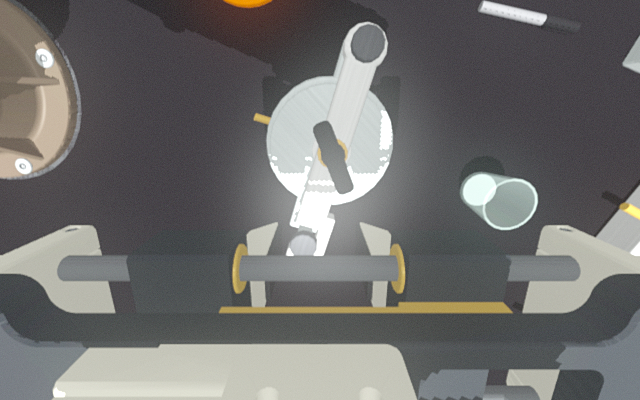

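Emit:
{"fn": "arm_command", "kwargs": {"deltas": [{"xyz": [2,0.6,0],"turn": -7,"jaw": 130},{"xyz": [4.2,1.2,0],"turn": -14,"jaw": 130},{"xyz": [4.25,1.2,0.5],"turn": -21,"jaw": 130},{"xyz": [4.25,1.2,1],"turn": -22.7,"jaw": 130},{"xyz": [4.25,1.2,1],"turn": -22.7,"jaw": 130}]}}

```text
clock: 13.03
position: [0.4531, 0.1512, 0.239]
ee_rot: [-1.129, -2.929, 0.022]
force: [-0.5, -0.4, -0.3]
width: 0.491
```

```bash
python3 - <<'E'
from cell import get_image
import cv2,numpy as np
from geo import *
g=get_image("wrist");cv2.imwrite(f"pics/wrist10.png",g["frame"][:,:,::-1])
W=pts(g);z=W[...,2]
m=(z>.200)&(z<.216)&(np.hypot(W[...,0]-.4545,W[...,1]-.151)<.045);q=W[m];q=q[q[:,2]>.205]
c,v=np.linalg.eigh(np.cov(q[:,:2].T));print("handle",len(q),q.mean(0),np.degrees(np.arctan2(v[1,1],v[0,1]))%180,np.sqrt(c)*3.46)
E
python3 plan.py .4538 .1516 .181 48
```

```text
handle 1346 [0.45172781 0.15301336 0.20946303] 137.5208677908102 [0.01363077 0.05361034]
clk 13.08 pos [0.4534 0.1509 0.2396] yaw 47.68 tilt 0.79 w 0.489 F [-0.42 -0.23 -0.31] T [-0.023 -0.003 -0.027] q [-0.9   0.19  0.55  1.93 -0.1   1.06  0.53]
-> xyz cm [0.04 0.16 5.86] turn -0.32
```

View pics/wrist10.png

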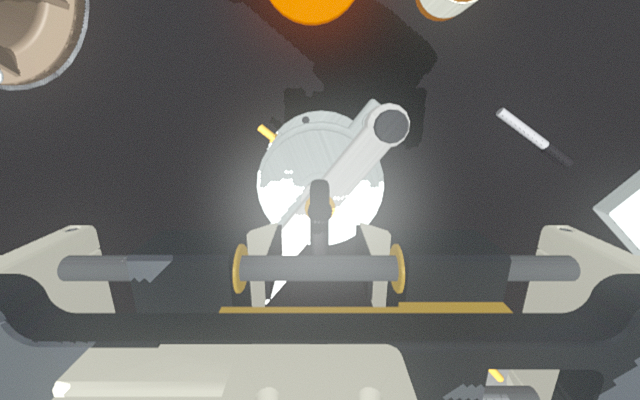

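Handle at (320,215), lined up with the tool's x axis and centred between the fingers. Descend.

Emit:
{"fn": "arm_command", "kwargs": {"deltas": [{"xyz": [0.05,0.05,2],"turn": -0.3,"jaw": 130},{"xyz": [0.05,0.1,4],"turn": -0.3,"jaw": 130},{"xyz": [0.05,0.1,5.2],"turn": -0.3,"jaw": 130},{"xyz": [0.05,0.1,5.6],"turn": -0.3,"jaw": 130},{"xyz": [0.05,0.1,5.6],"turn": -0.3,"jaw": 130}]}}

```text
clock: 13.5
position: [0.4527, 0.1507, 0.1828]
ee_rot: [-1.13, -2.928, 0.025]
force: [-0.2, -0.4, -0.6]
width: 0.489
```

```bash
python3 plan.py .4540 .1515 .182 47.8
```

```text
clk 13.5 pos [0.4527 0.1507 0.1828] yaw 47.78 tilt 0.92 w 0.489 F [-0.17 -0.44 -0.57] T [-0.028 -0.011  0.01 ] q [-0.87  0.26  0.54  2.   -0.15  0.93  0.58]
-> xyz cm [-0.04  0.15  0.07] turn -0.02
```

Emit:
{"fn": "arm_command", "kwargs": {"deltas": [{"xyz": [-0.05,0.1,0.1],"turn": 0,"jaw": 130},{"xyz": [-0.05,0.1,0.1],"turn": 0,"jaw": 160},{"xyz": [-0.05,0.1,0.1],"turn": 0,"jaw": 190},{"xyz": [-0.05,0.1,0.1],"turn": 0,"jaw": 220},{"xyz": [-0.05,0.1,0.1],"turn": 0,"jaw": 250}], "force": 10}}

```text
clock: 13.92
position: [0.454, 0.1512, 0.1822]
ee_rot: [-1.131, -2.928, 0.023]
force: [-0.5, -0.1, 0.4]
width: 0.25
```

Emit:
{"fn": "arm_command", "kwargs": {"deltas": [{"xyz": [0,0,0],"turn": 0,"jaw": 250},{"xyz": [0,0,0],"turn": 0,"jaw": 250}]}}

```text
clock: 14.08
position: [0.4539, 0.151, 0.1823]
ee_rot: [-1.131, -2.928, 0.024]
force: [-0.3, -0.8, 0.6]
width: 0.207
```

```bash
python3 plan.py .4538 .1512 .181 47.8
```

```text
clk 14.08 pos [0.4539 0.151  0.1823] yaw 47.75 tilt 0.88 w 0.207 F [-0.26 -0.83  0.64] T [-0.302  0.109  0.078] q [-0.87  0.27  0.54  2.   -0.16  0.93  0.58]
-> xyz cm [0.02 0.01 0.13] turn -0.05
```

Emit:
{"fn": "arm_command", "kwargs": {"deltas": [{"xyz": [0,0,0],"turn": 0,"jaw": 250},{"xyz": [0,0,0],"turn": 0,"jaw": 250},{"xyz": [0,0,0],"turn": 0,"jaw": 250}]}}

```text
clock: 14.33
position: [0.4538, 0.151, 0.1823]
ee_rot: [-1.131, -2.928, 0.024]
force: [0.6, -1.1, -1.2]
width: 0.208
```

```bash
python3 plan.py .4538 .1512 .181 47.8
```

```text
clk 14.33 pos [0.4538 0.151  0.1823] yaw 47.75 tilt 0.88 w 0.208 F [ 0.61 -1.06 -1.19] T [-0.235  0.023  0.036] q [-0.87  0.27  0.54  2.   -0.16  0.93  0.58]
-> xyz cm [0.02 0.02 0.13] turn -0.05
```

Width 19 mm against a 14 mm handle: the fingertips, below the handle's underside (≈0.186), probably pinched the brass collar. Open, raise 6 mm, re-grip.

Emit:
{"fn": "arm_command", "kwargs": {"deltas": [{"xyz": [0,0,0],"turn": 0,"jaw": 180},{"xyz": [0,0,0],"turn": 0,"jaw": 160},{"xyz": [0,0,-0.6],"turn": 0,"jaw": 160},{"xyz": [0,0,-0.6],"turn": 0,"jaw": 160},{"xyz": [0,0,-0.6],"turn": 0,"jaw": 160}]}}

```text
clock: 14.75
position: [0.4543, 0.1513, 0.1888]
ee_rot: [-1.131, -2.929, 0.022]
force: [-0.9, 0.2, -0.2]
width: 0.375
```

```bash
python3 plan.py .4538 .1512 .188 47.8
python3 - <<'E'
from cell import get_image
import cv2
g=get_image("wrist");cv2.imwrite(f"pics/wrist11.png",cv2.resize(g["frame"][100:320,200:440,::-1],None,fx=3,fy=2.7))
E
```

```text
clk 14.75 pos [0.4543 0.1513 0.1888] yaw 47.76 tilt 0.83 w 0.375 F [-0.89  0.23 -0.15] T [-0.04  -0.006  0.03 ] q [-0.88  0.26  0.54  1.99 -0.15  0.94  0.57]
-> xyz cm [ 0.03 -0.04  0.08] turn -0.04
```

View pics/wrist11.png

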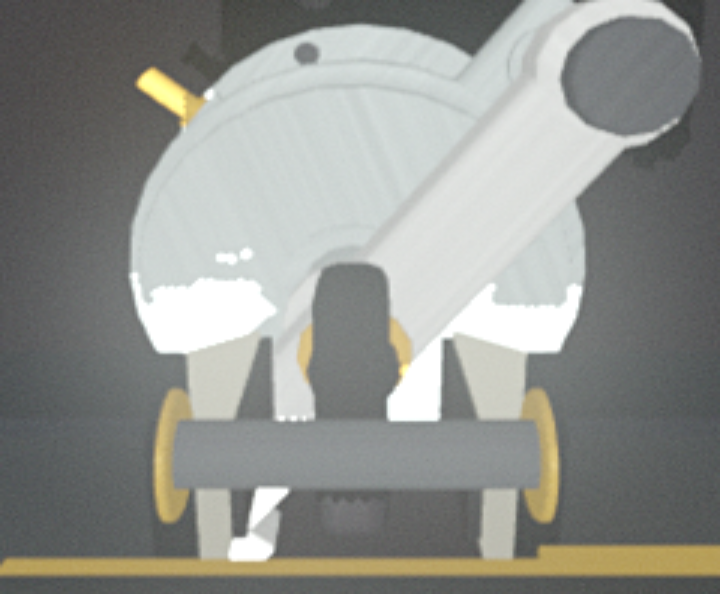

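The brass collar shows under the black handle at (350,350), which is centred. Closing at z≈0.189.

Emit:
{"fn": "arm_command", "kwargs": {"deltas": [{"xyz": [0,0,0],"turn": 0,"jaw": 200},{"xyz": [0,0,0],"turn": 0,"jaw": 220},{"xyz": [0,0,0],"turn": 0,"jaw": 255},{"xyz": [0,0,0],"turn": 0,"jaw": 255},{"xyz": [0,0,0],"turn": 0,"jaw": 255}], "force": 15}}

```text
clock: 15.22
position: [0.454, 0.1511, 0.1885]
ee_rot: [-1.131, -2.928, 0.023]
force: [-0.7, -1.7, 1.0]
width: 0.152
```

Emit:
{"fn": "arm_command", "kwargs": {"deltas": [{"xyz": [0,0,0],"turn": 0,"jaw": 255},{"xyz": [0,0,0],"turn": 0,"jaw": 255}]}}

```text
clock: 15.38
position: [0.454, 0.1511, 0.1885]
ee_rot: [-1.131, -2.928, 0.023]
force: [-2.0, 0.3, 1.3]
width: 0.153
```

```bash
python3 plan.py .4538 .1510 .188 47.8
```

```text
clk 15.38 pos [0.454  0.1511 0.1885] yaw 47.75 tilt 0.86 w 0.153 F [-1.99  0.33  1.33] T [-0.019 -0.01   0.047] q [-0.88  0.26  0.54  1.99 -0.15  0.94  0.57]
-> xyz cm [ 0.01 -0.02  0.05] turn -0.05
```

Grip 14.1 mm on the handle. Screwing clockwise (expected ≈129° to seat).

Emit:
{"fn": "arm_command", "kwargs": {"deltas": [{"xyz": [0,0,0.01],"turn": 6.5,"jaw": 255},{"xyz": [0,0,0.02],"turn": 13,"jaw": 255},{"xyz": [0,0,0.03],"turn": 19.5,"jaw": 255},{"xyz": [0,0,0.04],"turn": 26,"jaw": 255},{"xyz": [0,0,0.05],"turn": 32.5,"jaw": 255}], "force": 25}}

```text
clock: 15.8
position: [0.4543, 0.1513, 0.188]
ee_rot: [1.912, 2.49, -0.022]
force: [1.0, -0.5, -1.6]
width: 0.15
```

```bash
python3 plan.py .4540 .1511 .188 47.8
```

```text
clk 15.8 pos [0.4543 0.1513 0.188 ] yaw 14.94 tilt 0.83 w 0.15 F [ 1.02 -0.47 -1.59] T [ 0.152 -0.314  0.033] q [-0.97  0.27  0.66  2.   -0.19  0.95  0.05]
-> xyz cm [-0.01 -0.03  0.  ] turn -32.86
```

Emit:
{"fn": "arm_command", "kwargs": {"deltas": [{"xyz": [0,0,0.01],"turn": 6.5,"jaw": 255},{"xyz": [0,0,0.02],"turn": 13,"jaw": 255},{"xyz": [0,-0.02,0.03],"turn": 19.5,"jaw": 255},{"xyz": [0,-0.02,0.04],"turn": 26,"jaw": 255},{"xyz": [0,-0.02,0.06],"turn": 32.5,"jaw": 255}]}}

```text
clock: 16.22
position: [0.4545, 0.1513, 0.1875]
ee_rot: [2.534, 1.846, -0.019]
force: [1.3, -0.2, -1.2]
width: 0.15
```

```bash
python3 plan.py .4540 .1511 .187
```

```text
clk 16.22 pos [0.4545 0.1513 0.1875] yaw -17.87 tilt 0.8 w 0.15 F [ 1.33 -0.17 -1.23] T [ 0.043 -0.35   0.101] q [-1.07  0.29  0.8   2.01 -0.24  0.95 -0.46]
-> xyz cm [-0.03 -0.04  0.05] turn 0
```

Emit:
{"fn": "arm_command", "kwargs": {"deltas": [{"xyz": [0,0,0.01],"turn": 6.5,"jaw": 255},{"xyz": [0,0,0.02],"turn": 13,"jaw": 255},{"xyz": [0,0,0.03],"turn": 19.5,"jaw": 255},{"xyz": [0,0,0.04],"turn": 26,"jaw": 255},{"xyz": [0,0,0.06],"turn": 32.5,"jaw": 255}]}}

```text
clock: 16.63
position: [0.4548, 0.1512, 0.1869]
ee_rot: [2.949, 1.053, -0.015]
force: [1.1, -1.6, -0.9]
width: 0.153
```

```bash
python3 plan.py .4540 .1511 .187
```

```text
clk 16.63 pos [0.4548 0.1512 0.1869] yaw -50.69 tilt 0.79 w 0.153 F [ 1.07 -1.57 -0.94] T [-0.26  -0.179  0.113] q [-1.17  0.33  0.95  2.01 -0.31  0.96 -0.95]
-> xyz cm [-0.07 -0.05 -0.01] turn 0
```

Emit:
{"fn": "arm_command", "kwargs": {"deltas": [{"xyz": [-0.02,-0.02,0.01],"turn": 5,"jaw": 255},{"xyz": [-0.03,-0.03,0.02],"turn": 10,"jaw": 255},{"xyz": [-0.05,-0.05,0.03],"turn": 15,"jaw": 255},{"xyz": [-0.05,-0.05,0.04],"turn": 20,"jaw": 255},{"xyz": [-0.05,-0.05,0.04],"turn": 24,"jaw": 255}]}}

```text
clock: 17.05
position: [0.4546, 0.1509, 0.1866]
ee_rot: [3.102, 0.409, -0.009]
force: [1.6, -1.6, -1.7]
width: 0.152
```

```bash
python3 plan.py .4540 .1511 .187
```

```text
clk 17.05 pos [0.4546 0.1509 0.1866] yaw -74.96 tilt 0.79 w 0.152 F [ 1.58 -1.59 -1.68] T [-0.27  -0.31   0.067] q [-1.25  0.37  1.07  2.02 -0.38  0.98 -1.29]
-> xyz cm [-0.06 -0.03 -0.04] turn 0
```

Emit:
{"fn": "arm_command", "kwargs": {"deltas": [{"xyz": [0,0,0.0],"turn": 1.5,"jaw": 255},{"xyz": [0,0,0.01],"turn": 3,"jaw": 255},{"xyz": [0,0,0.01],"turn": 4,"jaw": 255},{"xyz": [0,0,0.01],"turn": 4,"jaw": 255}]}}

```text
clock: 17.38
position: [0.4547, 0.1508, 0.1865]
ee_rot: [3.114, 0.301, -0.008]
force: [1.1, -0.7, 1.6]
width: 0.148
```

```bash
python3 plan.py .4540 .1511 .187
```

```text
clk 17.38 pos [0.4547 0.1508 0.1865] yaw -78.97 tilt 0.79 w 0.148 F [ 1.09 -0.7   1.6 ] T [-0.143  0.062  0.053] q [-1.26  0.38  1.09  2.02 -0.39  0.98 -1.35]
-> xyz cm [-0.07 -0.04 -0.05] turn 0
```

Emit:
{"fn": "arm_command", "kwargs": {"deltas": [{"xyz": [0,0,0.0],"turn": 1,"jaw": 255},{"xyz": [0,0,0.0],"turn": 2,"jaw": 255},{"xyz": [0,0,0.0],"turn": 2,"jaw": 255}]}}

```text
clock: 17.63
position: [0.4547, 0.1508, 0.1865]
ee_rot: [3.119, 0.244, -0.008]
force: [0.4, -1.0, 1.4]
width: 0.148
```

```bash
python3 plan.py .4540 .1511 .187
```

```text
clk 17.63 pos [0.4547 0.1508 0.1865] yaw -81.04 tilt 0.79 w 0.148 F [ 0.36 -1.    1.37] T [-0.087  0.103  0.023] q [-1.26  0.39  1.11  2.02 -0.4   0.99 -1.37]
-> xyz cm [-0.07 -0.04 -0.05] turn 0
```

Emit:
{"fn": "arm_command", "kwargs": {"deltas": [{"xyz": [0,0,0.0],"turn": 1,"jaw": 255},{"xyz": [0,0,0.0],"turn": 2,"jaw": 255},{"xyz": [0,0,0.0],"turn": 2,"jaw": 255}]}}

```text
clock: 17.88
position: [0.4548, 0.1507, 0.1865]
ee_rot: [3.123, 0.188, -0.008]
force: [0.2, -0.7, -0.2]
width: 0.15
```

```bash
python3 plan.py .4540 .1511 .187
```

```text
clk 17.88 pos [0.4548 0.1507 0.1865] yaw -83.1 tilt 0.81 w 0.15 F [ 0.16 -0.73 -0.15] T [-0.251  0.089  0.501] q [-1.27  0.39  1.12  2.02 -0.41  0.99 -1.4 ]
-> xyz cm [-0.07 -0.05 -0.05] turn 0
```

Moment about z jumped from 0.02 to 0.50 N m near the expected angle. One more nudge to confirm the seat.

Emit:
{"fn": "arm_command", "kwargs": {"deltas": [{"xyz": [0,0,0.0],"turn": 1.5,"jaw": 255},{"xyz": [0,0,0.0],"turn": 1.5,"jaw": 255},{"xyz": [0,0,0.0],"turn": 1.5,"jaw": 255}]}}

```text
clock: 18.13
position: [0.4548, 0.1507, 0.1865]
ee_rot: [3.125, 0.147, -0.007]
force: [1.0, -2.1, 0.8]
width: 0.153
```

```bash
python3 plan.py .4540 .1511 .187
python3 - <<'E'
from cell import get_image
import cv2
g=get_image("wrist");cv2.imwrite(f"pics/wrist12.png",g["frame"][:,:,::-1])
E
```

```text
clk 18.13 pos [0.4548 0.1507 0.1865] yaw -84.6 tilt 0.82 w 0.153 F [ 1.03 -2.09  0.83] T [-0.332  0.07   0.517] q [-1.27  0.39  1.12  2.02 -0.41  0.99 -1.42]
-> xyz cm [-0.08 -0.05 -0.05] turn 0
```

View pics/wrist12.png

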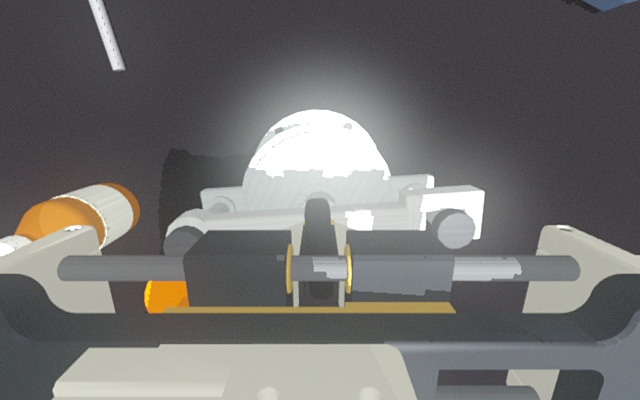

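The moment saturates at 0.52 N m with the pads slipping slightly, so the screw is at its dead stop. The handle is square across the bridge in the view ((318,230) against the bar from (185,240) to (455,220)). Backing off by 90° of handle angle: jaw from −84.6 to about +8.8.

Emit:
{"fn": "arm_command", "kwargs": {"deltas": [{"xyz": [0,0,0.0],"turn": -6.5,"jaw": 255},{"xyz": [0,0,-0.01],"turn": -13,"jaw": 255},{"xyz": [0,0,-0.02],"turn": -19.5,"jaw": 255},{"xyz": [0,0,-0.03],"turn": -26,"jaw": 255},{"xyz": [0,0,-0.05],"turn": -32.5,"jaw": 255}]}}

```text
clock: 18.6
position: [0.4546, 0.1511, 0.1869]
ee_rot: [2.958, 1.024, -0.013]
force: [1.0, 0.6, -3.4]
width: 0.148
```

```bash
python3 plan.py .4546 .1509 .187
```

```text
clk 18.6 pos [0.4546 0.1511 0.1869] yaw -51.79 tilt 0.79 w 0.148 F [ 0.97  0.63 -3.36] T [ 0.148  0.03  -0.081] q [-1.17  0.33  0.95  2.02 -0.31  0.96 -0.97]
-> xyz cm [-0.01  0.01 -0.01] turn 0
```

Emit:
{"fn": "arm_command", "kwargs": {"deltas": [{"xyz": [0,0,-0.01],"turn": -6.5,"jaw": 255},{"xyz": [0,0,-0.02],"turn": -13,"jaw": 255},{"xyz": [0,0,-0.03],"turn": -19.5,"jaw": 255},{"xyz": [0,0,-0.04],"turn": -26,"jaw": 255},{"xyz": [0,0,-0.05],"turn": -32.5,"jaw": 255}]}}

```text
clock: 19.02
position: [0.4542, 0.1513, 0.1874]
ee_rot: [2.552, 1.82, -0.017]
force: [-0.8, -0.5, 0.2]
width: 0.154
```

```bash
python3 plan.py .4544 .1510 .188 8.8
```

```text
clk 19.02 pos [0.4542 0.1513 0.1874] yaw -19.02 tilt 0.76 w 0.154 F [-0.84 -0.5   0.16] T [ 0.051  0.263 -0.08 ] q [-1.07  0.29  0.8   2.01 -0.24  0.95 -0.48]
-> xyz cm [-0.03  0.03 -0.06] turn -27.82
```

Emit:
{"fn": "arm_command", "kwargs": {"deltas": [{"xyz": [0.01,-0.01,-0.01],"turn": -6.5,"jaw": 255},{"xyz": [0.01,-0.01,-0.02],"turn": -13,"jaw": 255},{"xyz": [0.01,-0.02,-0.03],"turn": -19.5,"jaw": 255},{"xyz": [0.01,-0.02,-0.04],"turn": -25,"jaw": 255},{"xyz": [0.01,-0.02,-0.05],"turn": -28,"jaw": 255}]}}

```text
clock: 19.43
position: [0.4538, 0.1514, 0.1878]
ee_rot: [2.033, 2.39, -0.02]
force: [0.3, -1.4, -0.5]
width: 0.152
```

```bash
python3 plan.py .4544 .1510 .188 8.8
python3 - <<'E'
from cell import get_image
import cv2,numpy as np
from geo import *
for n in("scene","wrist"):
    g=get_image(n);cv2.imwrite(f"pics/{n}13.png",g["frame"][:,:,::-1]);np.savez(n+"13.npz",**g)
    if n=="scene":cv2.imwrite("pics/c13.png",cv2.resize(g["frame"][140:270,310:470,::-1],None,fx=4,fy=4,interpolation=cv2.INTER_CUBIC))
W=pts(g);z=W[...,2]
m=(np.hypot(W[...,0]-.4412,W[...,1]-.2348)<.03)&(z>.182)&(z<.193)
k=max(cv2.findContours(m.astype(np.uint8),cv2.RETR_EXTERNAL,cv2.CHAIN_APPROX_NONE)[0],key=cv2.contourArea)[:,0]
c,_=circ(np.array([ray(g,u,v,.187) for u,v in k]));print("pivnut",c)
m=(z>.171)&(z<.178)&(np.hypot(W[...,0]-.4545,W[...,1]-.151)<.1);q=W[m][:,:2]-c
for d in(-80,-80.5,-81,-81.5,-82):
    a=np.radians(d);u=np.array([np.cos(a),np.sin(a)]);nn=np.array([-u[1],u[0]]);s=q@u;t=q@nn
    print(d,[(r,(t[abs(s-r)<.004].min()*1e3).round(1),(t[abs(s-r)<.004].max()*1e3).round(1)) for r in(.025,.035,.045,.055) if (abs(s-r)<.004).sum()>5])
m=(z>.2)&(z<.215)&(np.hypot(W[...,0]-.4545,W[...,1]-.151)<.045);q=W[m];
if len(q)>20:
    q=q[q[:,2]>.204];cc,v=np.linalg.eigh(np.cov(q[:,:2].T));print("handle",len(q),q.mean(0),np.degrees(np.arctan2(v[1,1],v[0,1]))%180,np.sqrt(cc)*3.46)
E
```

```text
clk 19.43 pos [0.4538 0.1514 0.1878] yaw 9.23 tilt 0.76 w 0.152 F [ 0.32 -1.4  -0.49] T [-0.272  0.069 -0.064] q [-0.98  0.27  0.68  2.   -0.2   0.94 -0.04]
-> xyz cm [-0.04  0.05 -0.02] turn 0.43
pivnut [0.44023748 0.2349711 ]
-80 [(0.025, np.float64(-13.2), np.float64(12.6)), (0.035, np.float64(-13.5), np.float64(12.1)), (0.045, np.float64(-13.2), np.float64(12.2)), (0.055, np.float64(-13.5), np.float64(11.6))]
-80.5 [(0.025, np.float64(-13.0), np.float64(12.7)), (0.035, np.float64(-13.2), np.float64(12.4)), (0.045, np.float64(-12.8), np.float64(12.6)), (0.055, np.float64(-13.0), np.float64(12.1))]
-81 [(0.025, np.float64(-12.7), np.float64(12.9)), (0.035, np.float64(-12.9), np.float64(12.7)), (0.045, np.float64(-12.4), np.float64(13.0)), (0.055, np.float64(-12.5), np.float64(12.6))]
-81.5 [(0.025, np.float64(-12.5), np.float64(13.1)), (0.035, np.float64(-12.6), np.float64(13.1)), (0.045, np.float64(-12.0), np.float64(13.4)), (0.055, np.float64(-12.0), np.float64(13.1))]
-82 [(0.025, np.float64(-12.3), np.float64(13.3)), (0.035, np.float64(-12.3), np.float64(13.4)), (0.045, np.float64(-11.6), np.float64(13.8)), (0.055, np.float64(-11.6), np.float64(13.6))]
handle 1893 [0.4524853  0.15847366 0.2088438 ] 99.87398134726162 [0.01842506 0.05474905]
```

View pics/wrist13.png

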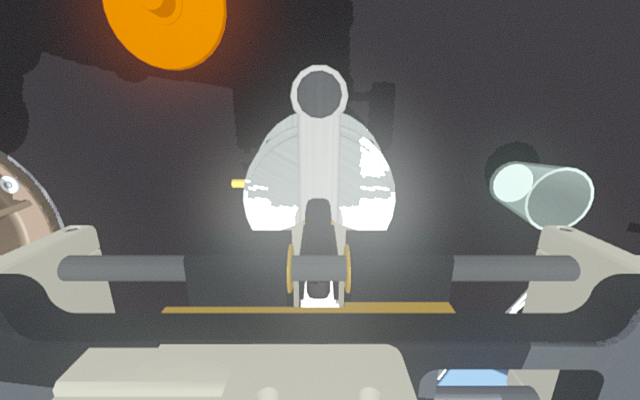

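View pics/c13.png

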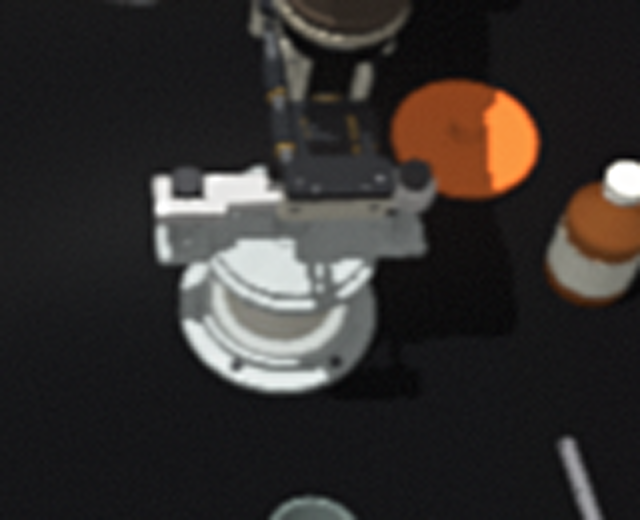

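The handle lies along the bridge (wrist (318,225–295), in line with the bar and pivot nut at (320,92)). The bar is at about −80.7°, with its notch on the stud. Settle briefly, check, then hand in.

Emit:
{"fn": "arm_command", "kwargs": {"deltas": [{"xyz": [0,-0.03,0],"turn": 0,"jaw": 255},{"xyz": [0,-0.03,0],"turn": 0,"jaw": 255},{"xyz": [0,-0.03,0],"turn": 0,"jaw": 255}]}}

```text
clock: 19.78
position: [0.4538, 0.1513, 0.1879]
ee_rot: [2.04, 2.384, -0.019]
force: [2.3, -1.4, -0.7]
width: 0.155
```

```bash
python3 plan.py .4544 .1510 .188 8.8; python3 -c "
from cell import sign_off
print(sign_off())"
```

```text
clk 19.78 pos [0.4538 0.1513 0.1879] yaw 8.9 tilt 0.74 w 0.155 F [ 2.28 -1.44 -0.65] T [-0.228 -0.377  0.02 ] q [-0.98  0.27  0.68  2.   -0.2   0.94 -0.05]
-> xyz cm [-0.04  0.06 -0.01] turn 0.1
the job is handed in; nothing more can be done
None
```

The job was handed in at 19.8 s with the gripper still holding the T-handle; no verdict is reported.

- **Lid:** the steel lid sits level in the jar mouth, with its disc top at 0.120 m and boss top at 0.144 m, as specified.
- **Bridge:** it swung to its dead stop and did not move under a 19 N push. A later look put the bar at about −80.7°, against about −80.9° expected, with the notch on the stud.
- **Screw:** turned clockwise until the moment jumped from 0.02 to 0.5 N m, within about 2° of the expected seat. I then backed it off a quarter turn, and the handle lies along the bridge in the last wrist view.

**What went wrong or disagreed:**
- My first grip on the handle closed on the brass collar below it (19 mm instead of 14 mm), so I opened, raised the gripper and took the handle again.
- While confirming the seat, the pads slipped a degree or two on the handle, so the quarter turn is good to a few degrees only.
- The last image fit of the handle read 99.9° against the bar's 99.3°, but that fit includes some of the fingers.
- The scene and top cameras disagreed by 2–3 mm, so I corrected them against the gripped lid.

I did not touch the orange look-alike or the bystanders, though I took no final check of every item on the bench.

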